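# Set, load and log a batch on the tube roller mixer

### The arm

A 6-joint arm with a two-finger parallel gripper is mounted at the origin on the work surface. World frame = base frame: x ahead of the robot, y to its left, z up, the work surface at z = 0. Lengths are in m, angles in rad, forces in N, time in s.
With the tool pointing down it reaches from about 0.375 to 0.9 m from the base axis. Payload 3.1 kg.
Tool frame: the origin (TCP) lies at the very end of the fingers, on their centre line; the grasp point (between the pads) lies 19 mm behind it; z points along the fingers, y is the line along which they close (so a half turn about z gives the same grasp; the last joint's range is limited). The gripper opens to 85 mm and grips with 20 to 120 N. Pads are 22 mm wide; open, the fingers measure 114 mm over their backs; the gripper's body (76 mm by 85 mm) begins 54 mm behind the grasp point. The pads swing forward as they close: fully open they stand 13 mm farther back than shut.
Start: joints at [-1.417, 0.527, 1.433, -0, 1.181, -0.178], TCP at [0.204, -0.591, 0.231] pointing down, gripper open.
Joint ranges: [-3.08, 3.08], [-0.75, 2.2], [0.22, 2.44], [-1.43, 4.57], [0, 2.65], [-2.85, 2.85]. Speed limits (rad/s): [2.79, 2.79, 3.14, 3.14, 3.14, 3.14].

### API

Orientations are given as a unit quaternion [x, y, z, w].
In Python, from station import sense, snapshot, camera_params, sign_off gives the robot as it stands.
- The arm moves only by the shell command python3 -m handwheel 'ROWS' [OPENING] [FORCE]. ROWS is JSON, a list that holds one entry, the list of rows, each a list of 4 numbers: the shift along the tool's x, y, z in units of 25 mm (1.0 is 25 mm), then the turn about the tool's z in units of 6 degrees (1.0 is 6 degrees). A call has 1 to 20 rows; each row shifts and turns the commanded pose from where the row before left it, along the tool's axes as they then stand; what a row does not reach is not made up. A row lasts 1/8 s, in which the tool goes at most 62.5 mm and 10.7 degrees, less where a joint would pass 70% of its speed; a pose out of reach is approached as far as the arm can. A call is refused whole if a number of a shift passes 1 or a number of a turn 1, either way. A call with a gripper value outside its range is refused whole. OPENING is the finger opening in mm, from 0 to 85.4, set as the call begins (- or left out, the last holds). The fingers move at their own pace and stop on an object; FORCE is the grip in N (left out, the last holds). Time passes only in rows, so rows that do not move let the fingers close. It gives the time, the measured TCP pose, the force, the opening and the grip force at its end, in the units of the state.
- sense(): the state, without advancing time (a new reading comes with each control period).
- snapshot(name): name is "side" or "top" or "wrist"; returns (picture, depth): 400x640x3 uint8, red, green, blue; 400x640 float32, m along the optical axis (not along the pixel's ray), 0 where there is no reading.
- camera_params(name): a dict with "mtx" (3x3 intrinsics, pixels), "D" ([k1, k2, p1, p2, k3] as OpenCV has them; the pictures are not rectified), "extrinsics" (4x4, takes a point from camera to world coordinates); the wrist camera has in their place "hand_eye" (4x4, takes a point from camera to tool coordinates, whose origin is the TCP and whose axes are the flange's). Camera axes: x right, y up, looking along -z (the intrinsics and any distortion apply to the point x, -y, -z); pixel columns grow to the right and rows downward; lengths in m; the calibration is good to about 2 mm. A picture is of the moment at which its call begins: read the wrist's pose just before it. camera_params takes no time and is no camera call.
- sign_off(): hands the job in; it is judged then, once.
The state is a dict: "t": time; "q": joint angles; "qd": joint speeds; "tau": joint torques, N m; "tcp_pos": TCP position; "tool_rot": TCP orientation; "force": force on the tool from outside, world axes, zero at the start; "ft_torque": the same for the moment, N m; "finger_gap": opening from 0.0 (shut) to 1.0 (fully open); "gripper_force": force on a finger pad.
Only numpy, scipy, OpenCV 4.12 (cv2) and the standard library are available. Lean on these libraries where they do the work, as an engineer would, in place of code of your own. Each camera call takes 0.05 s, during which the arm holds its last target. There are 200 camera calls.

### The job

Set up the roller mixer for tilting: take the orange screwdriver from its stand and with its blade turn the mixer's slotted brass selector a quarter turn clockwise, from the white mark until its white-barred end points at the green mark; then with the same blade push the rocker lever marked with the green dot over to its far side, leaving the other three rockers as they are. Then stand the screwdriver back in its stand and lay every purple-capped tube lengthwise in a valley between two rollers of the mixer, each resting down on the rollers. Only when all that is done, log the batch: swing the tally counter's lever right over to its stop and let it spring back; leave the yellow-capped tube, the orange-lidded cup and the tape roll where they are.

Things in the scene. Friction and masses are not known exactly. Their poses are not given: they have to be found in the camera images.
- mixer: tube roller mixer, fixed, 257 (x) x 266 (y) mm. Origin: centre of its underside; x away from the robot at yaw 0. Console, top z = 78 mm, at x below -57 mm. Seven still, dark rollers along y, 23 mm diameter, axes at z = 74 mm and x = -39, -14, 11, 36, 61, 86, 111 mm, in a bed between guards at x = -52 and 123 mm and end plates at y = +-117 mm, all up to z = 98 mm
- valley_near (a point): middle of the second valley between rollers (mixer x = -1.5 mm, y = 0), at the height of the axis of a tube resting there: mixer z = 89 mm, 3.5 mm above the roller tops. x axis as the mixer's; the valley runs along y. Two tubes fit end to end, centres at y = +-58 mm. Neighbouring valleys are only 25 mm apart, too near for fingers beside a tube
- valley_far (a point): the same point of the fifth valley (mixer x = 73.5 mm), 75 mm behind the other: tubes in these two valleys leave room for half-open fingers (any valley will do for the job)
- selector_slot (a point): centre of the mouth of the slot in the brass selector, an upright-axis disc of 30 mm diameter on the console (mixer x = -92.5, y = 45 mm, z = 91 mm, level with the disc's top). x axis along the slot, turning with it; the end with two white bars is at -x. The slot runs right across, is 4 mm wide (mouth chamfered to 10 mm, 3.5 deep) and 8 mm deep
- selector (a joint): selector angle, rad, growing clockwise seen from above. 0: white-barred end at the white mark (mixer -x); 1.571: at the green mark (mixer +y); hard stop at 1.65; starts at 0 to 0.2. Stays where left; friction about 0.04 N m. Within 0.2 of the green mark is well set
- rocker3 (a joint): the rocker lever to flip: third of four from the mixer's -y end, with a green dot on the console behind it. Angle, rad: 0 off, leaning 0.35 to mixer -x; grows as it is pushed to +x; stop at 0.7, leaning 0.35 to +x. Stays where left, about 1.5 N to move. Past 0.5 is flipped
- rocker3_top (a point): middle of that rocker's upper end, off-white, 5 (x) x 7 (y) mm, at mixer y = -47 mm. Its pivot lies at mixer x = -89.5 mm, z = 81 mm, 16 mm below the upper end, in a black housing whose top is at z = 82 mm; neighbours stand 16 mm apart along y. With the driver's tip at mixer z = 88 mm it can be pushed from its -x side
- rocker1 (a joint): another rocker of the bank, like rocker3, at mixer y = -79 mm; starts off (0) and is to stay so
- rocker2 (a joint): another rocker of the bank, like rocker3, at mixer y = -63 mm; starts off (0) and is to stay so
- rocker4 (a joint): another rocker of the bank, like rocker3, at mixer y = -31 mm; starts off (0) and is to stay so
- driver: flat screwdriver standing blade down in its stand, 126 mm tall, 90 g. Origin: middle of the blade's tip edge; z up the shaft, x along the 14 mm wide edge, y across the 2.5 mm thickness. Shaft 8 mm diameter to z = 60; black collar 32 mm diameter, z = 60 to 66; orange handle 24 x 24 mm, flats square to x and y, z = 66 to 126, grip at 98 mm. Play in the slot about 0.1 rad either way
- stand: dark blue tool stand block, 70 x 70 x 72 mm, fixed to the bench. Origin: centre of its underside. A vertical hole of 20 mm diameter goes right through its middle; the driver stands in it with its collar on the block's top, its origin 12 mm above this origin, at any yaw
- tube1: sealed tube with a purple winged cap, lying on the pad: 16 mm diameter, 90 mm long, 18 g. Origin on its axis at mid-length; x runs along the tube to the cap (cap x = 25 to 45 mm, six-sided, with two flat wings along y, 34 mm across, 3 mm thick, at x = 37 to 44 that keep it from rolling; round end at -45 mm). On the pad its axis is 10 mm above the bench. May be absent: then None from the start
- tube2: sealed tube with a purple winged cap, lying on the pad: 16 mm diameter, 90 mm long, 18 g. Origin on its axis at mid-length; x runs along the tube to the cap (cap x = 25 to 45 mm, six-sided, with two flat wings along y, 34 mm across, 3 mm thick, at x = 37 to 44 that keep it from rolling; round end at -45 mm). On the pad its axis is 10 mm above the bench. May be absent: then None from the start
- tube3: sealed tube with a purple winged cap, lying on the pad: 16 mm diameter, 90 mm long, 18 g. Origin on its axis at mid-length; x runs along the tube to the cap (cap x = 25 to 45 mm, six-sided, with two flat wings along y, 34 mm across, 3 mm thick, at x = 37 to 44 that keep it from rolling; round end at -45 mm). On the pad its axis is 10 mm above the bench. May be absent: then None from the start
- tube4: sealed tube with a purple winged cap, lying on the pad: 16 mm diameter, 90 mm long, 18 g. Origin on its axis at mid-length; x runs along the tube to the cap (cap x = 25 to 45 mm, six-sided, with two flat wings along y, 34 mm across, 3 mm thick, at x = 37 to 44 that keep it from rolling; round end at -45 mm). On the pad its axis is 10 mm above the bench. May be absent: then None from the start
- pad: pale blue absorbent pad, fixed to the bench, 270 x 230 mm, 2 mm thick, the tubes lie on it. Origin: centre of its underside
- counter: aluminium tally counter on a dark base plate, fixed to the bench. Base 74 x 64 x 8 mm, body 46 (x) x 40 (y) mm, top at z = 56 mm. Origin: centre of its underside; the lever is on its +y side, at y = 29 mm, and swings about an axis along y through x = 0, z = 34 mm
- lever (a joint): angle of the tally lever, rad: 0 at rest (leaning 0.4 rad towards the counter's -x), growing as it is swung to +x, stop at 0.85. Sprung: it returns to 0 by itself; about 1 N at its ball to start, 2.5 N at the stop
- lever_tip (a point): centre of the black ball, 17 mm diameter, at the end of the 65 mm long lever of 6 mm rod; about 94 mm above the bench at rest
- yellow: sealed sample tube with a yellow cap, same shape as the purple ones, lying on the bench at the left of the mixer; not part of the batch. Origin on its axis at mid-length
- cup: small specimen jar with an orange lid, 52 mm diameter, 70 mm tall; bystander. Origin: centre of its underside
- tape: roll of cream label tape lying flat, 70 mm diameter, 24 mm high; bystander. Origin: centre of its underside
Mind the look-alikes: they are no part of the job. What is shaped like the counter but pink or turquoise is not meant.

How it is judged:
On the way, in this order (a step that is already met when the one before it is completed fails the run):
1. the selector is turned to the green mark with the driver's blade in its slot (value of joint selector above 1.37 rad and distance between driver and selector_slot below 0.015 m), for 0.1 s.
2. the rocker with the green dot is pushed over with the driver's blade (value of joint rocker3 above 0.5 rad and distance between driver and rocker3_top below 0.03 m), for 0.1 s.
3. the driver stands in its stand, and every purple-capped tube lies in a valley of the mixer, all released (value of joint selector above 1.37 rad and value of joint rocker3 above 0.5 rad and horizontal distance between driver and stand below 0.012 m and z of driver in the frame of stand below 0.017 m and angle between driver's own z axis and vertical below 0.1 rad and contact force between the fingers and driver below 0.1 N and z of tube1 in the frame of mixer between 0.084 and 0.094 m and x of tube1 in the frame of mixer between -0.039 and 0.111 m and y of tube1 in the frame of mixer between -0.085 and 0.085 m and angle between the x axis of each of tube1, tube2, tube3, tube4 and the y axis of mixer, either way round below 0.2 rad and linear speed of each of tube1, tube2, tube3, tube4 below 0.03 m/s and contact force between the fingers and tube1 below 0.1 N and z of tube2 in the frame of mixer between 0.084 and 0.094 m and x of tube2 in the frame of mixer between -0.039 and 0.111 m and y of tube2 in the frame of mixer between -0.085 and 0.085 m and contact force between the fingers and tube2 below 0.1 N and z of tube3 in the frame of mixer between 0.084 and 0.094 m and x of tube3 in the frame of mixer between -0.039 and 0.111 m and y of tube3 in the frame of mixer between -0.085 and 0.085 m and contact force between the fingers and tube3 below 0.1 N and z of tube4 in the frame of mixer between 0.084 and 0.094 m and x of tube4 in the frame of mixer between -0.039 and 0.111 m and y of tube4 in the frame of mixer between -0.085 and 0.085 m and contact force between the fingers and tube4 below 0.1 N), for 0.2 s.
4. the tally lever is swung to its stop (value of joint lever above 0.78 rad), for 0.02 s.
5. the tally lever has sprung back (value of joint lever below 0.08 rad), for 0.2 s.
At the end, for the whole second after the job is handed in: Selector within 0.2 rad of green; rocker3 past 0.5 rad; driver upright (0.1 rad), collar down on the stand (5 mm), within 12 mm of the hole; every purple tube at rest along the rollers (0.2 rad), axis at mixer z 84 to 94 mm; tally lever back (0.08 rad) after passing 0.78 rad (all of step 3 and value of joint lever below 0.08 rad and linear speed of driver below 0.03 m/s); the robot touches nothing.
It fails at once if another rocker is pushed over (value of joint any of rocker1, rocker2, rocker4 above 0.4 rad).
It fails at once if the yellow-capped tube is moved by more than 3 cm (distance of yellow from where it was at the start of the episode above 0.03 m).
It fails at once if the orange-lidded cup is moved by more than 3 cm (distance of cup from where it was at the start of the episode above 0.03 m).
It fails at once if the tape roll is moved by more than 3 cm (distance of tape from where it was at the start of the episode above 0.03 m).
Of tube1, tube2, tube3, tube4 only 2 to 4 are there at a start; the rules pass over those that are not, and their reading is None.
At some moment in a run one of tube1, tube2, tube3, tube4 may be knocked a few centimetres aside while the robot is not near it.
It also fails if it takes over 210 s, if anything falls off the work surface, if the arm or the gripper's body presses on something with over 40 N, if the wrist force passes 120 N, or if a joint passes its speed limit or range.

## Working session

There is one attempt and no reset: what is moved stays moved. The work goes in short steps, Python scripts to look and compute and a shell command to move; the robot and the scene stay as the last step left them, time stands still between calls to the robot, and variables do not carry over. Pictures are saved under pics/ and viewed, at most 14 in all, crops included, and the job is handed in when it is done.

```bash
ls; mkdir -p pics; cat > h.py <<'E'
import numpy as np, cv2
from scipy.spatial.transform import Rotation as R
from station import sense, snapshot, camera_params
def T_wc(name, s=None):
    p=camera_params(name)
    if name!='wrist': return np.array(p['extrinsics'])
    s=s or sense(); T=np.eye(4); T[:3,:3]=R.from_quat(s['tool_rot']).as_matrix(); T[:3,3]=s['tcp_pos']
    return T@np.array(p['hand_eye'])
def rays(name,uv,T):
    p=camera_params(name); n=cv2.undistortPoints(np.array(uv,float).reshape(-1,1,2),np.array(p['mtx']),np.array(p['D'],float))[:,0]
    d=np.c_[n[:,0],-n[:,1],-np.ones(len(n))]; return T[:3,3], d@T[:3,:3].T
def onplane(name,uv,z,T):
    o,d=rays(name,uv,T); return o+d*((z-o[2])/d[:,2])[:,None]
def bydepth(name,uv,dep,T):
    o,d=rays(name,uv,T); uv=np.round(np.array(uv)).astype(int).reshape(-1,2)
    return o+d*dep[uv[:,1],uv[:,0]][:,None]
def proj(name,P,T):
    p=camera_params(name); c=(np.array(P).reshape(-1,3)-T[:3,3])@T[:3,:3]; c=c*[1,-1,-1]
    return cv2.projectPoints(c,np.zeros(3),np.zeros(3),np.array(p['mtx']),np.array(p['D'],float))[0][:,0]
def shot(name,tag):
    s=sense(); T=T_wc(name,s); im,d=snapshot(name); np.savez(f'pics/{tag}.npz',im=im,d=d,T=T); cv2.imwrite(f'pics/{tag}.png',im[:,:,::-1]); return im,d,T
def load(tag):
    z=np.load(f'pics/{tag}.npz'); return z['im'],z['d'],z['T']
E
python3 - <<'E'
from h import *
for n in ['side','top','wrist']:
    im,d,T=shot(n,n+'0'); print(n,T.round(3).tolist(),np.array(camera_params(n)['mtx']).round(1).tolist(),camera_params(n)['D'])
print(sense())
E
```

```text
pics
side [[-0.806, 0.322, -0.496, -0.124], [-0.591, -0.446, 0.672, 0.972], [-0.005, 0.835, 0.55, 0.826], [0.0, 0.0, 0.0, 1.0]] [[479.7, 0.0, 309.7], [0.0, 479.7, 201.4], [0.0, 0.0, 1.0]] [-0.04337128  0.          0.          0.          0.        ]
top [[0.015, 0.987, -0.159, 0.354], [-1.0, 0.014, -0.004, 0.064], [-0.002, 0.159, 0.987, 1.31], [0.0, 0.0, 0.0, 1.0]] [[452.5, 0.0, 322.1], [0.0, 452.5, 199.5], [0.0, 0.0, 1.0]] [0.03412749 0.         0.         0.         0.        ]
wrist [[0.326, 0.909, 0.261, 0.271], [-0.945, 0.314, 0.088, -0.569], [-0.002, -0.276, 0.961, 0.371], [0.0, 0.0, 0.0, 1.0]] [[331.2, 0.0, 322.7], [0.0, 331.2, 198.4], [0.0, 0.0, 1.0]] [-0.00245401  0.          0.          0.          0.        ]
{'t': 0.15, 'q': array([-1.41749839e+00,  5.28269517e-01,  1.43362709e+00,  2.84439177e-05,
        1.18137753e+00, -1.78491236e-01]), 'qd': array([-0.00188506, -0.00308032, -0.00323359, -0.0003031 ,  0.00059761,
       -0.00120463]), 'tau': array([ 5.52995407e-04, -4.42747092e+01, -1.78275079e+01, -2.41520092e-04,
        5.65613882e-03,  9.02792721e-06]), 'tcp_pos': array([ 0.2035396 , -0.5903465 ,  0.23054195]), 'tool_rot': array([ 9.86271568e-01,  1.65129307e-01,  2.37418170e-05, -8.40509070e-04]), 'force': array([ 0.16814038, -0.42844036, -1.05926131]), 'ft_torque': array([ 0.04766367, -0.05393474, -0.00471097]), 'gripper_force': 0.0, 'finger_gap': 0.9986826086061904}
```

View pics/top0.png

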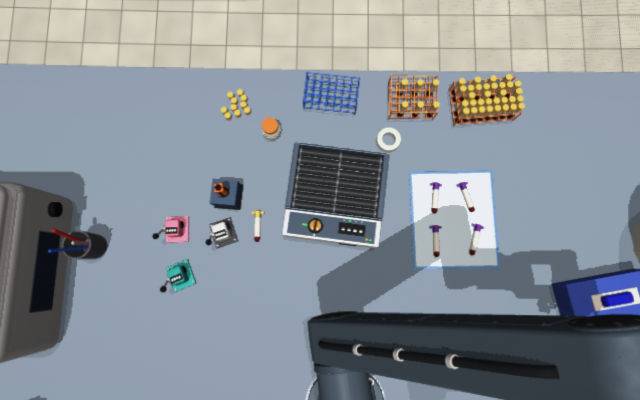

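View pics/side0.png

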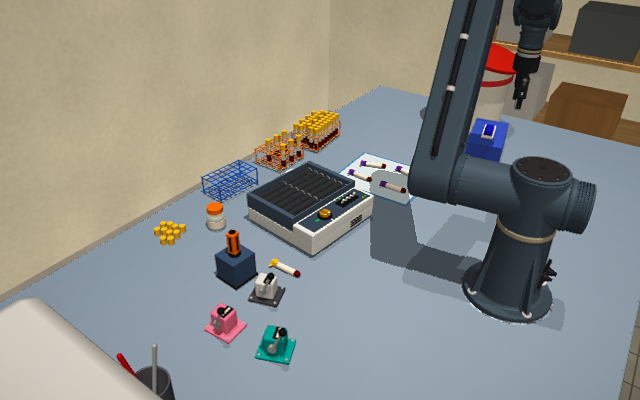

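Top view: aluminium counter at (221,233), with look-alikes pink (174,229) and turquoise (180,275). The orange driver in its stand is at (224,192), the mixer is around (335,195) and the four purple tubes are at (435,197), (467,196), (436,240) and (476,238). The yellow-capped tube at (258,225) and the yellow-capped racks are not part of the job. An enlarged crop will confirm this.

```bash
python3 - <<'E'
from h import *
im,d,T=load('top0')
a=cv2.resize(im[130:285,150:400],None,fx=3.2,fy=3.2,interpolation=cv2.INTER_CUBIC)
cv2.imwrite('pics/crop1.png',a[:,:,::-1])
hsv=cv2.cvtColor(im,cv2.COLOR_RGB2HSV)
# tubes: purple caps and body within pad area
m=cv2.inRange(hsv,(125,90,30),(150,255,200))
n,l,st,c=cv2.connectedComponentsWithStats(m)
for i in range(1,n):
    if st[i,4]>15: print('purple',c[i].round(1),st[i,4],onplane('top',[c[i]],0.01,T).round(3), bydepth('top',[c[i]],d,T).round(3))
m=cv2.inRange(hsv,(5,180,120),(14,255,255))
n,l,st,c=cv2.connectedComponentsWithStats(m)
for i in range(1,n):
    if st[i,4]>15: print('orange',c[i].round(1),st[i,4],bydepth('top',[c[i]],d,T).round(3))
for nm,uv in dict(stand=(226,206),mix=[(289,175),(388,190),(378,240),(285,235)],ctr=(221,233),pad=[(412,172),(495,172),(497,266),(416,268)]).items():
    print(nm,bydepth('top',uv,d,T).round(3).tolist())
E
```

```text
purple [435.5 185.1] 42 [[ 0.61 -0.26  0.01]] [[ 0.607 -0.257  0.024]]
purple [462.3 185. ] 43 [[ 0.612 -0.338  0.01 ]] [[ 0.609 -0.334  0.021]]
purple [477.3 226.9] 45 [[ 0.49  -0.376  0.01 ]] [[ 0.488 -0.372  0.024]]
purple [435.1 227.9] 43 [[ 0.485 -0.256  0.01 ]] [[ 0.483 -0.252  0.023]]
orange [269.6 125.4] 167 [[0.763 0.222 0.074]]
orange [219.8 188.7] 33 [[0.567 0.339 0.14 ]]
stand [[0.537, 0.344, 0.032]]
mix [[0.636, 0.169, -0.0], [0.595, -0.123, 0.003], [0.443, -0.084, 0.079], [0.453, 0.17, 0.073]]
ctr [[0.457, 0.347, 0.061]]
pad [[0.651, -0.195, -0.002], [0.652, -0.435, 0.006], [0.38, -0.431, -0.002], [0.37, -0.202, -0.004]]
```

View pics/crop1.png

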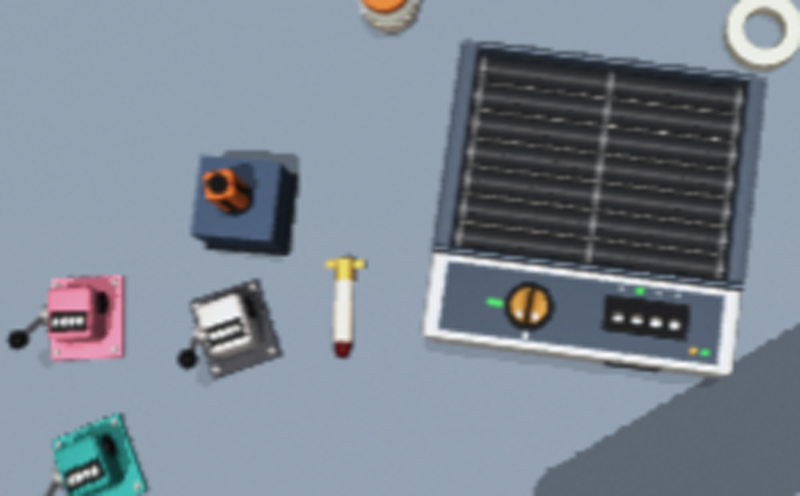

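The crop confirms that the counter on the dark base plate is the aluminium one (its black ball is at crop (187,357)). The pink and turquoise ones are decoys. The selector's white bars point at the lower (-x) mark, and the green dot is at crop (640,290), above the rocker bank. Next I'll move to look from close by.

```bash
python3 -m handwheel '[[[0,0,-1,0.8],[0,0,-1,0.8],[0,0,-1,0.8],[0,0,-1,0.8],[1,-1,0,0],[1,-1,0,0],[1,-1,0,0],[1,-1,0,0],[1,-1,0,0],[1,-1,0,0],[1,-1,0,0],[1,-1,0,0],[1,-1,0,0],[1,-1,0,0],[0,-1,0,0],[0,-1,0,0],[0,-1,0,0],[0,-1,0,0],[0,-1,0,0],[0,-1,0,0]]]' 85
python3 -m handwheel '[[[0,-1,0,0],[0,-1,0,0],[0,-1,0,0],[0,-1,0,0],[0,-1,0,0],[0,-1,0,0],[0,-1,0,0],[0,-1,0,0],[0,-1,0,0],[0,-1,0,0],[0,-1,0,0],[0,-1,0,0],[0,0,0,0],[0,0,0,0]]]'
python3 - <<'E'
from h import *
im,d,T=shot('wrist','w1'); s=sense(); print(s['tcp_pos'],s['tool_rot'],s['q'])
E
```

```text
t: 2.65
tcp_pos: [0.4545, -0.1902, 0.3315]
tool_rot: [1.0, -0.002, 0.0, 0.0]
force: [-0.4, 0.4, -0.5]
finger_gap: 0.997
gripper_force: 0.0
t: 4.4
tcp_pos: [0.4556, 0.1081, 0.3314]
tool_rot: [1.0, -0.002, 0.0, 0.0]
force: [0.3, 0.6, 0.5]
finger_gap: 0.995
gripper_force: 0.0
[0.45572305 0.10780815 0.33138466] [ 9.99998229e-01 -1.86499949e-03  7.42972038e-05  2.43372706e-04] [-6.69285701e-03  1.94004707e-01  1.67188121e+00 -5.08002510e-04
  1.27555583e+00  1.56798125e+00]
```

View pics/w1.png

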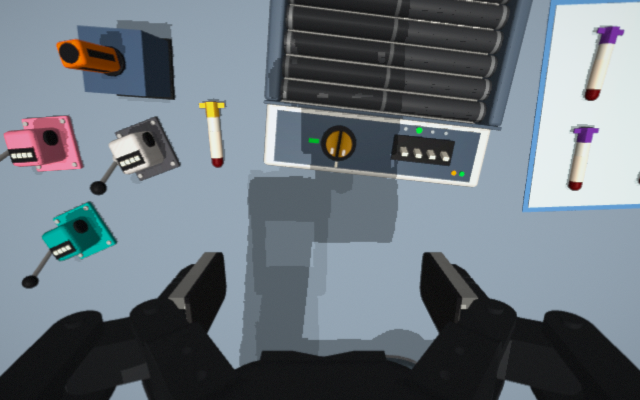

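w1 shows the driver's top cap at (72,52) and its stand at (140,60). The aluminium counter is at (143,148) with its ball at (98,187), and the yellow tube is at (213,133). The selector is at (339,143), white bars down and green mark at left. The green dot is at (419,130), with the four rockers at (404..445,155). I'll take a second view from further left.

```bash
python3 -m handwheel '[[[0.5,-1,0,0],[0.5,-1,0,0],[0.5,-1,0,0],[0.5,-1,0,0],[0,-1,0,0],[0,-1,0,0],[0,-1,0,0],[0,0,0,0],[0,0,0,0]]]'
python3 - <<'E'
from h import *
shot('wrist','w2')
for tag in ['w1','w2']:
    im,d,T=load(tag); hsv=cv2.cvtColor(im,cv2.COLOR_RGB2HSV)
    def comps(lo,hi,mn,name):
        m=cv2.inRange(hsv,lo,hi); m[250:]=0
        n,l,st,c=cv2.connectedComponentsWithStats(m)
        for i in range(1,n):
            if st[i,4]>mn:
                r=cv2.minAreaRect(np.argwhere(l==i)[:,::-1].astype(np.float32))
                print(tag,name,c[i].round(1),st[i,4],[np.round(x,1) for x in r],bydepth('wrist',[c[i]],d,T).round(4)[0])
    comps((5,180,100),(14,255,255),60,'orange'); comps((14,120,90),(24,255,255),100,'brass/yel'); comps((55,150,100),(70,255,255),8,'green')
    comps((108,80,40),(118,160,130),600,'blue'); comps((0,0,190),(180,40,255),30,'white')
E
```

```text
t: 5.58
tcp_pos: [0.5066, 0.282, 0.3311]
tool_rot: [1.0, -0.002, -0.0, 0.0]
force: [-1.0, -0.5, 0.3]
finger_gap: 0.995
gripper_force: 0.0
w1 orange [90.9 56.6] 753 [array([87.6, 54.6]), array([62.4, 28.2]), np.float64(3.4)] [0.5712 0.3323 0.1244]
w1 brass/yel [332.  141.9] 194 [array([331.2, 142.3]), array([10.8, 24.7]), np.float64(10.0)] [0.4842 0.096  0.0907]
w1 brass/yel [345.1 144. ] 206 [array([345.7, 144.7]), array([11.2, 24.5]), np.float64(9.5)] [0.4815 0.0809 0.0885]
w1 green [418.7 129.9] 33 [array([418.5, 130. ]), array([6., 5.]), np.float64(90.0)] [ 0.4964 -0.0058  0.0774]
w1 green [313.2 140.2] 45 [array([313.5, 140. ]), array([4., 9.]), np.float64(90.0)] [0.4849 0.1178 0.0782]
w1 green [461.1 173.4] 15 [array([461. , 173.5]), array([3., 4.]), np.float64(90.0)] [ 0.4446 -0.0607  0.0789]
w1 white [590.4 110. ] 17671 [array([583.5, 104. ]), array([204., 111.]), np.float64(90.0)] [ 0.5169 -0.264  -0.0009]
w1 white [276.2 136.4] 843 [array([288.5, 136.4]), array([46.7, 61.1]), np.float64(3.6)] [0.4895 0.1614 0.078 ]
w1 white [213.2 136.9] 372 [array([213. , 137.5]), array([39
[... 1385 characters left out ...]
4756 0.0305 0.0774]
w2 white [152.1 164.2] 44 [array([152.4, 167. ]), array([ 8., 26.]), np.float64(14.0)] [ 0.4938  0.5276 -0.0027]
w2 white [339.1 171.4] 382 [array([339.5, 173.5]), array([37., 13.]), np.float64(90.0)] [0.4854 0.2575 0.0143]
w2 white [265.  187.8] 542 [array([264.8, 193.2]), array([32.9, 32.1]), np.float64(68.2)] [0.4722 0.3557 0.0543]
w2 white [166.4 193.5] 53 [array([166.5, 194. ]), array([ 4., 13.]), np.float64(90.0)] [0.4656 0.4842 0.0559]
w2 white [268.5 198.9] 64 [array([268.6, 198.9]), array([ 3.8, 18.4]), np.float64(70.0)] [0.4576 0.3518 0.0555]
w2 white [637.9 231.3] 43 [array([637.5, 229.5]), array([15.,  3.]), np.float64(90.0)] [ 3.874e-01 -2.017e-01  2.000e-04]
```

View pics/w2.png

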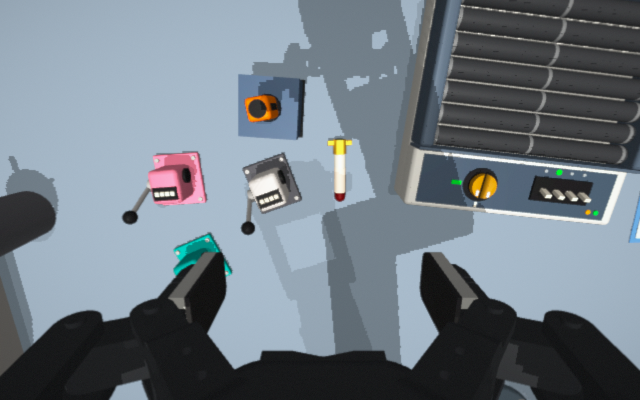

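w2 shows the driver cap at (260,107) on its stand (270,106). The counter is at (270,182) with its ball at (247,228), the selector at (483,185) and the green dot at (559,172). Now triangulating.

```bash
cat >> h.py <<'E'
def tri(obs):
    A=np.zeros((3,3));b=np.zeros(3);L=[]
    for nm,uv,T in obs:
        o,d=rays(nm,[uv],T); d=d[0]/np.linalg.norm(d[0]); M=np.eye(3)-np.outer(d,d); A+=M;b+=M@o;L.append((M,o))
    p=np.linalg.solve(A,b); return p.round(4),[round(float(np.linalg.norm(M@(p-o)))*1000,1) for M,o in L]
E
python3 - <<'E'
from h import *
T1=load('w1')[2];T2=load('w2')[2]
W='wrist'
for k,a,b in [('cap',(70,52),(259,107)),('sel',(338.6,142.5),(483.1,185)),('dot',(418.7,129.9),(558.6,171.8)),('gmark',(313.2,140.2),(456,181.8)),('led',(461.1,173.4),(594.6,212.4)),('ball',(98,187),(247,228))]:
    print(k,tri([(W,a,T1),(W,b,T2)]))
im,d,T=load('w2'); hsv=cv2.cvtColor(im,cv2.COLOR_RGB2HSV)
m=cv2.inRange(hsv,(0,0,190),(180,40,255)); m[250:]=0; n,l,st,c=cv2.connectedComponentsWithStats(m)
i=1+np.argmax(np.where(st[1:,0]>400,st[1:,4],0)); q=cv2.boxPoints(cv2.minAreaRect(np.argwhere(l==i)[:,::-1].astype(np.float32)))
# edge fits on plane: front edge = lowest white px per column
P=onplane(W,q,.078,T); print(P.round(4).tolist())
ys,xs=np.where(l==i); cols=range(430,600,5)
for f in (max,min):
    uv=[(x,f(ys[xs==x])) for x in cols if (xs==x).any()]
    p=onplane(W,uv,.078,T); vx,vy,x0,y0=cv2.fitLine(p[:,:2].astype(np.float32),cv2.DIST_HUBER,0,.001,.001).ravel(); print('edge yaw',np.degrees(np.arctan2(-vx,vy))%180, x0,y0)
# close crops
a=np.hstack([cv2.resize(im[80:150,225:315],None,fx=5,fy=5,interpolation=cv2.INTER_CUBIC),cv2.resize(im[150:220,450:510],None,fx=5,fy=5,interpolation=cv2.INTER_CUBIC)])
cv2.imwrite('pics/c2.png',a[:,:,::-1])
E
```

```text
cap (array([0.574 , 0.3426, 0.1373]), [0.4, 0.4])
sel (array([0.4829, 0.0883, 0.0864]), [0.2, 0.2])
dot (array([ 0.4965, -0.0059,  0.0773]), [0.1, 0.1])
gmark (array([0.4849, 0.1179, 0.0781]), [0.0, 0.0])
led (array([ 0.4443, -0.0615,  0.0773]), [0.0, 0.0])
ball (array([0.4316, 0.3736, 0.0914]), [0.7, 0.7])
[[0.4565, 0.1766, 0.078], [0.5257, 0.1738, 0.078], [0.4958, -0.0891, 0.078], [0.4235, -0.0993, 0.078]]
edge yaw 171.98671 0.44454288 0.052851282
edge yaw 173.61716 0.51121265 0.052508287
```

View pics/c2.png

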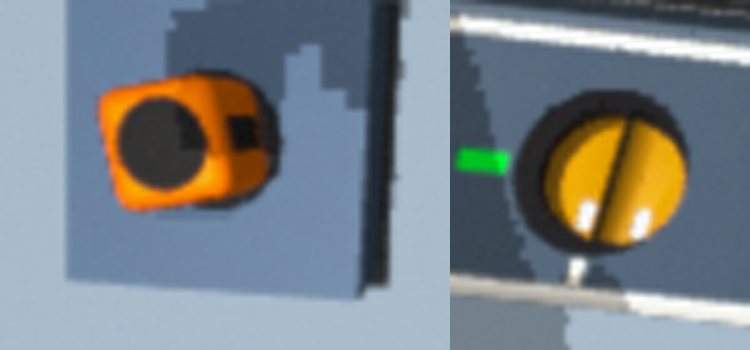

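The crop shows the handle's flats turned about 12° anticlockwise. The slot runs from (632,118) to (597,240) with the white bars at the lower end, so its angle is about 0.16 rad. I'll centre over the driver at tool yaw 102°, which leaves wrist range for the clockwise quarter turn, and check from close.

```bash
python3 -m handwheel '[[[0.9,-0.8,0.8,0],[0.9,-0.8,0.8,0],[0.9,-0.82,0.8,0],[0,0,0,-1],[0,0,0,-1],[0,0,0,-1],[0,0,0,-1],[0,0,0,-1],[0,0,0,-1],[0,0,0,-1],[0,0,0,-1],[0,0,0,-1],[0,0,0,-1],[0,0,0,-1],[0,0,0,-1],[0,0,0,-1],[0,0,0,-1],[0,0,0,-1],[0,0,0,-1],[0,0,0,-1]]]' 70
python3 -m handwheel '[[[0,0,0,0],[0,0,0,0]]]'
python3 - <<'E'
from h import *
im,d,T=shot('wrist','w3'); s=sense(); m=R.from_quat(s['tool_rot']).as_matrix(); print('psi',np.degrees(np.arctan2(m[1,0],m[0,0])),s['q'].round(2))
cv2.imwrite('pics/w3c.png',cv2.resize(im[60:340,160:480],None,fx=2,fy=2)[:,:,::-1])
E
```

```text
t: 8.12
tcp_pos: [0.5746, 0.342, 0.2714]
tool_rot: [0.63, 0.777, -0.0, 0.0]
force: [0.4, 0.0, 0.1]
finger_gap: 0.818
gripper_force: 0.0
t: 8.38
tcp_pos: [0.5744, 0.3427, 0.2714]
tool_rot: [0.632, 0.775, -0.0, 0.0]
force: [0.4, -0.0, -0.3]
finger_gap: 0.82
gripper_force: 0.0
psi 101.70557767567749 [ 0.37  0.55  1.27 -0.    1.32  0.17]
```

View pics/w3c.png

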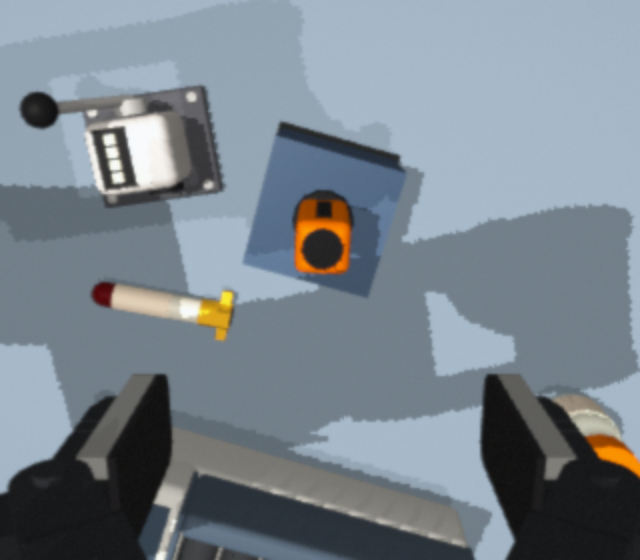

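w3c shows the handle square to the image, with its cap centre at crop (322,250), which is full pixel (321,185). The flats line up with the fingers. I'll check the offset and then descend.

```bash
python3 - <<'E'
from h import *
im,d,T=load('w3'); W='wrist'
print('cap',onplane(W,[(321,185)],.138,T), proj(W,[[0.5744,.3427,.138]],T), tri([(W,(321,185),T),(W,(70,52),load('w1')[2]),(W,(259,107),load('w2')[2])]))
# stand top corners (z=.072)
uv=[(160+281/2,60+123/2+6),(160+405/2,60+170/2),(160+368/2,60+297/2),(160+244/2,60+263/2)]
P=onplane(W,uv,.072,T); print(P.round(4), P.mean(0), bydepth(W,[(310,160),(350,160)],d,T))
E
```

```text
cap [[0.57343205 0.34434579 0.138     ]] [[321.72324491 187.05932261]] (array([0.5739, 0.3434, 0.1356]), [0.5, 0.4, 0.8])
[[0.5441 0.3827 0.072 ]
 [0.6094 0.3783 0.072 ]
 [0.6059 0.308  0.072 ]
 [0.5372 0.3131 0.072 ]] [0.57415676 0.34550523 0.072     ] [[0.55986214 0.35275624 0.07500303]
 [0.60070962 0.360206   0.06912702]]
```

```bash
python3 -m handwheel '[[[0.04,0,1,0],[0,0,1,0],[0,0,1,0],[0,0,1,0],[0,0,1,0],[0,0,0.8,0],[0,0,0.7,0],[0,0,0.4,0],[0,0,0.25,0],[0,0,0,0]]]' 50
python3 -m handwheel '[[[0,0,0,0],[0,0,0,0],[0,0,0,0],[0,0,0,0],[0,0,0,0],[0,0,0,0],[0,0,0,0]]]' 15 90
python3 -m handwheel '[[[0,0,-0.5,0],[0,0,-1,0],[0,0,-1,0],[0,0,-1,0],[0,0,-1,0],[0,0,-1,0],[0,0,-0.5,0],[0,0,0,0],[0,0,0,0]]]'
python3 - <<'E'
from h import *
im,d,T=shot('wrist','w4'); im2,_,_=shot('side','s4')
s=sense(); u=proj('side',[s['tcp_pos']-[0,0,.05]],T_wc('side'))[0].astype(int); print(u)
a=cv2.resize(im[100:340,200:440],(600,600)); x,y=u; b=cv2.resize(im2[max(0,y-40):y+40,x-13:x+13],(195,600))
cv2.imwrite('pics/w4c.png',np.hstack([a,b])[:,:,::-1])
E
```

```text
t: 9.68
tcp_pos: [0.574, 0.3444, 0.0925]
tool_rot: [0.631, 0.776, -0.0, -0.0]
force: [0.2, 0.0, 0.2]
finger_gap: 0.59
gripper_force: 0.0
t: 10.55
tcp_pos: [0.5746, 0.3446, 0.0935]
tool_rot: [0.631, 0.776, 0.001, 0.0]
force: [0.4, -0.6, 6.1]
finger_gap: 0.271
gripper_force: 88.1
t: 11.68
tcp_pos: [0.5732, 0.344, 0.2412]
tool_rot: [0.631, 0.776, -0.001, -0.001]
force: [-0.1, -0.1, -1.4]
finger_gap: 0.268
gripper_force: 88.1
[228 212]
```

View pics/w4c.png

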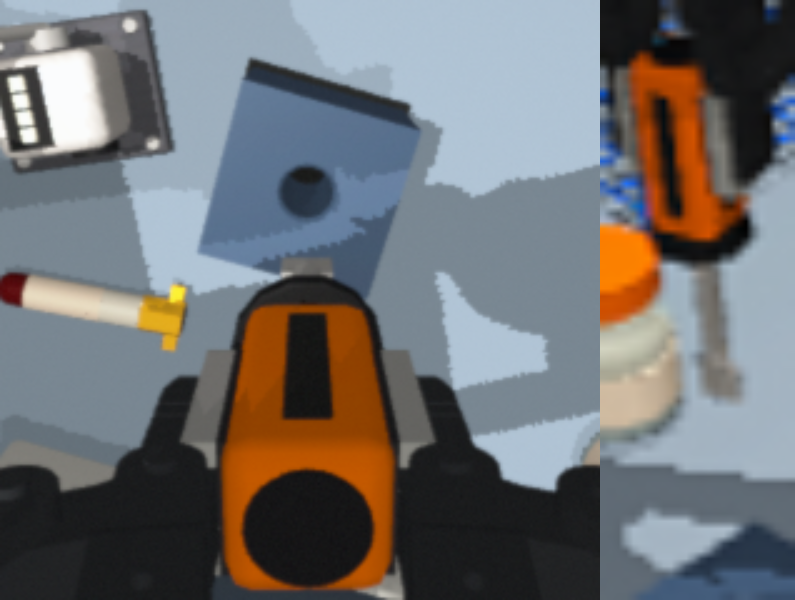

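The strip of grey blade above the collar at crop (306,258) is about 21 px wide, so the blade edge lies along tool y (world angle ~12°). To match the slot I need a tool yaw near 74°. I'll move over the selector.

```bash
python3 -m handwheel '[[[0,0,0,0.92],[0,0,0,0.92],[0,0,0,0.92],[0,0,0,0.92],[0,0,0,0.92],[-1,-0.06,0,0],[-1,-0.06,0,0],[-1,-0.06,0,0],[-1,-0.06,0,0],[-1,-0.06,0,0],[-1,-0.06,0,0],[-1,-0.06,0,0],[-1,-0.06,0,0],[-1,-0.06,0,0],[-1,-0.06,0,0],[-0.83,-0.05,0,0],[0,0,0,0],[0,0,0,0],[0,0,0,0]]]'
python3 - <<'E'
from h import *
W='wrist'
T4=load('w4')[2]; print('tip w4',onplane(W,[(322.4,203.2)],.1597,T4),'tcp .5732 .344')
im,d,T=shot('wrist','w5'); s=sense(); m=R.from_quat(s['tool_rot']).as_matrix(); print('psi',np.degrees(np.arctan2(m[1,0],m[0,0])))
x,y=proj(W,[[.4829,.0883,.091]],T)[0].astype(int); print(x,y)
x0,y0=max(0,x-100),max(0,y-70)
cv2.imwrite('pics/w5c.png',cv2.resize(im[y0:y0+150,x0:x0+200],None,fx=4,fy=4,interpolation=cv2.INTER_CUBIC)[:,:,::-1]); print(x0,y0)
E
```

```text
t: 14.15
tcp_pos: [0.4849, 0.0889, 0.2424]
tool_rot: [0.797, 0.604, 0.0, -0.0]
force: [-0.2, 0.4, 0.1]
finger_gap: 0.271
gripper_force: 88.1
tip w4 [[0.57333681 0.34541792 0.1597    ]] tcp .5732 .344
psi 74.25985060655692
319 184
219 114
```

View pics/w5c.png

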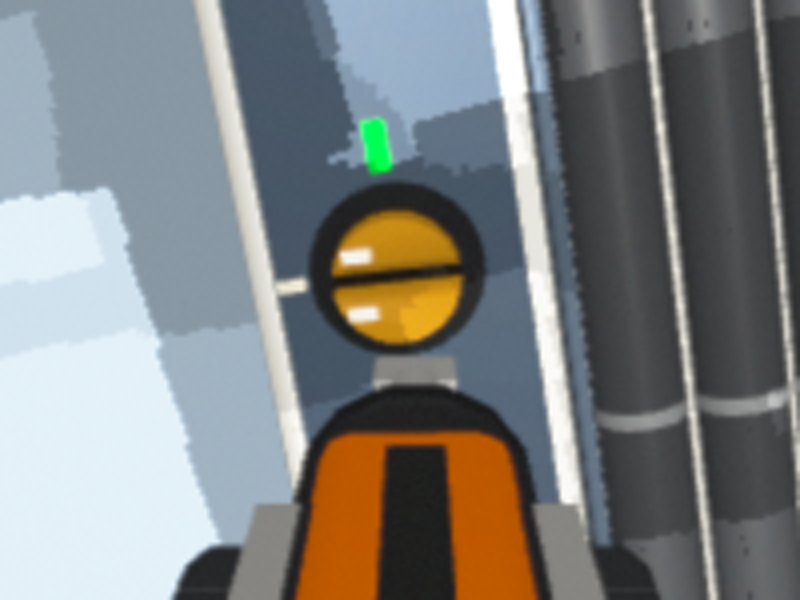

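w5c shows the slot from (330,282) to (463,268), with the brass disc centred at about (397,276). The blade tip's edge is at (415,358), level in the image. The slot is about 6° anticlockwise of the blade. Computing the offsets.

```bash
cat > mix.py <<'E'
from h import *
W='wrist'; im,d,T=load('w5')
f=lambda p: (np.array(p,float)+.5)/4-.5+[219,114]
P=onplane(W,f([(330,282),(463,268)]),.091,T); v=P[1]-P[0]; print('slot ang',np.degrees(np.arctan2(v[1],v[0])),np.linalg.norm(v))
x0,y0=219,114
hsv=cv2.cvtColor(im,cv2.COLOR_RGB2HSV); m=cv2.inRange(hsv,(12,120,90),(26,255,255)); m[:160]=0;m[203:]=0; 
c,s,a=cv2.fitEllipse(np.argwhere(m>0)[:,::-1].astype(np.float32)[cv2.convexHull(np.argwhere(m>0)[:,::-1].astype(np.int32),returnPoints=False).ravel()]); print('disc',c,s,onplane(W,[c],.091,T))
tip=onplane(W,f([(374,358),(457,358)]),.2424-.0815,T); print('tip',tip.round(4),tip.mean(0), np.linalg.norm(tip[1]-tip[0]))
for e in ([(205,0),(300,480)],[(497,0),(575,520)]):
    E=onplane(W,f(e),.078,T); v=E[0]-E[1]; print('mixer yaw',np.degrees(np.arctan2(v[1],v[0]))-90)
E
python3 mix.py; python3 -c "
from h import *; s=sense();print(s['tcp_pos'])"
```

```text
slot ang -9.575543685448272 0.030312162609652204
disc (317.8439636230469, 182.91014099121094) (32.78929901123047, 33.769256591796875) [[0.48196463 0.08962332 0.091     ]]
tip [[0.4796 0.0924 0.1609]
 [0.4936 0.0884 0.1609]] [0.48661569 0.09041253 0.1609    ] 0.01456365159566199
mixer yaw -6.634928637299765
mixer yaw -6.002637877159501
[0.48487744 0.08887521 0.24246024]
```

```bash
python3 -m handwheel '[[[0,0,0,-0.5],[0,0,0,-0.53],[-0.06,-0.18,0,0],[0,0,0.8,0],[0,0,0.8,0],[0,0,0.6,0],[0,0,0.2,0],[0,0,0,0],[0,0,0,0]]]'
python3 - <<'E'
from h import *
im,d,T=shot('wrist','w6')
cv2.imwrite('pics/w6c.png',cv2.resize(im[100:230,230:410],None,fx=4,fy=4,interpolation=cv2.INTER_CUBIC)[:,:,::-1])
E
```

```text
t: 15.32
tcp_pos: [0.4805, 0.0876, 0.1832]
tool_rot: [0.764, 0.645, 0.0, 0.0]
force: [0.8, 0.3, -1.0]
finger_gap: 0.268
gripper_force: 88.1
```

View pics/w6c.png

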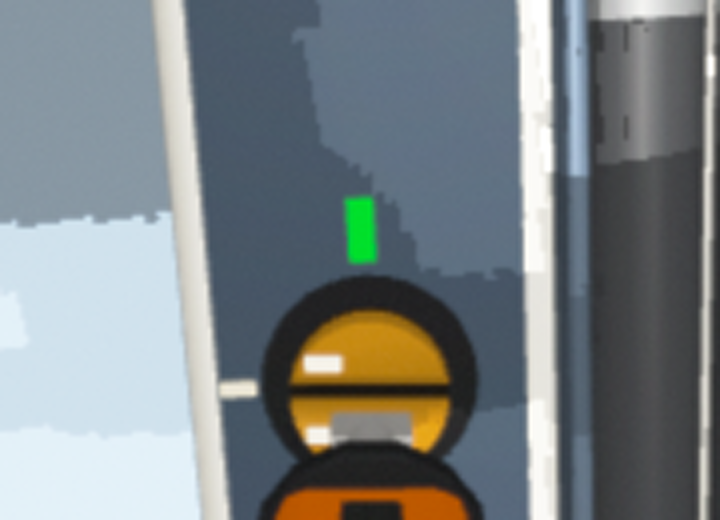

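Here the slot is parallel to the blade: slot centre (369,390), blade tip edge (371,412).

```bash
python3 - <<'E'
from h import *
im,d,T=load('w6'); f=lambda p:(np.array(p,float)+.5)/4-.5+[230,100]
a=onplane('wrist',f([(369,390)]),.091,T)[0]
for z in (.0997,.1017,.1037):
    b=onplane('wrist',f([(371.5,413)]),z,T)[0]; m=T[:3,:3]; e=(a-b)[:2]; psi=np.radians(80.3); print(a,b,'tool xy mm',1e3*(e@[np.cos(psi),np.sin(psi)]),1e3*(e@[np.sin(psi),-np.cos(psi)]))
E
```

```text
[0.48176837 0.09056447 0.091     ] [0.48191733 0.08874738 0.0997    ] tool xy mm 1.766006514497193 -0.45299254146454804
[0.48176837 0.09056447 0.091     ] [0.48201668 0.08934317 0.1017    ] tool xy mm 1.1620015635912246 -0.450538455057966
[0.48176837 0.09056447 0.091     ] [0.48211603 0.08993895 0.1037    ] tool xy mm 0.5579966126852561 -0.44808436865138396
```

```bash
python3 -m handwheel '[[[0.045,-0.015,0.2,0],[0,0,0.15,0],[0,0,0.1,0],[0,0,0.1,0],[0,0,0.1,0],[0,0,0,0],[0,0,0,0]]]'
```

```text
t: 16.25
tcp_pos: [0.4799, 0.0887, 0.1663]
tool_rot: [0.764, 0.645, 0.0, 0.0]
force: [-0.5, 0.0, 0.4]
finger_gap: 0.272
gripper_force: 88.1
```

```bash
python3 -m handwheel '[[[0,0,0.02,0.4],[0,0,0,0.6],[0,0,0,0.8],[0,0,0,0.8],[0,0,0,0.8],[0,0,0,0.8],[0,0,0,0.8],[0,0,0,0.8],[0,0,0,0.8],[0,0,0,0.8],[0,0,0,0.8],[0,0,0,0.8],[0,0,0,0.8],[0,0,0,0.8],[0,0,0,0.8],[0,0,0,0.8],[0,0,0,0.8],[0,0,0,0.8],[0,0,0,0.8],[0,0,0,0]]]'
python3 -m handwheel '[[[0,0,0,0.6],[0,0,0,0.4],[0,0,0,0],[0,0,0,0]]]'
python3 - <<'E'
from h import *
im,d,T=shot('wrist','w7'); s=sense(); m=R.from_quat(s['tool_rot']).as_matrix(); print('psi',np.degrees(np.arctan2(m[1,0],m[0,0])),s['ft_torque'])
cv2.imwrite('pics/w7c.png',cv2.resize(im[100:230,230:410],None,fx=4,fy=4,interpolation=cv2.INTER_CUBIC)[:,:,::-1])
E
```

```text
t: 18.75
tcp_pos: [0.4791, 0.0895, 0.1658]
tool_rot: [0.998, -0.063, -0.001, -0.001]
force: [-0.6, 3.2, 0.1]
finger_gap: 0.268
gripper_force: 88.2
t: 19.25
tcp_pos: [0.4792, 0.0891, 0.1657]
tool_rot: [0.993, -0.115, -0.001, -0.0]
force: [-2.1, 3.4, 0.7]
finger_gap: 0.27
gripper_force: 88.2
psi -13.163783787614513 [ 1.05677073  0.40163782 -0.01334059]
```

Turned to tool yaw -13°. I'll lift out and check the selector by eye before going on.

```bash
python3 -m handwheel '[[[0,0,-0.3,0],[0,0,-0.5,0],[0,0,-1,0],[0,0,-1,0],[0,0,-0.4,0],[0,0,0,0]]]'
python3 - <<'E'
from h import *
im,d,T=shot('wrist','w8'); s=sense();print(s['tcp_pos'])
cv2.imwrite('pics/w8c.png',cv2.resize(im[100:250,250:500],None,fx=3.2,fy=3.2,interpolation=cv2.INTER_CUBIC)[:,:,::-1])
E
```

```text
t: 20.05
tcp_pos: [0.4805, 0.0884, 0.2468]
tool_rot: [0.993, -0.115, 0.001, 0.0]
force: [-0.1, -0.2, -2.1]
finger_gap: 0.266
gripper_force: 88.6
[0.47979773 0.08851234 0.24588956]
```

View pics/w8c.png

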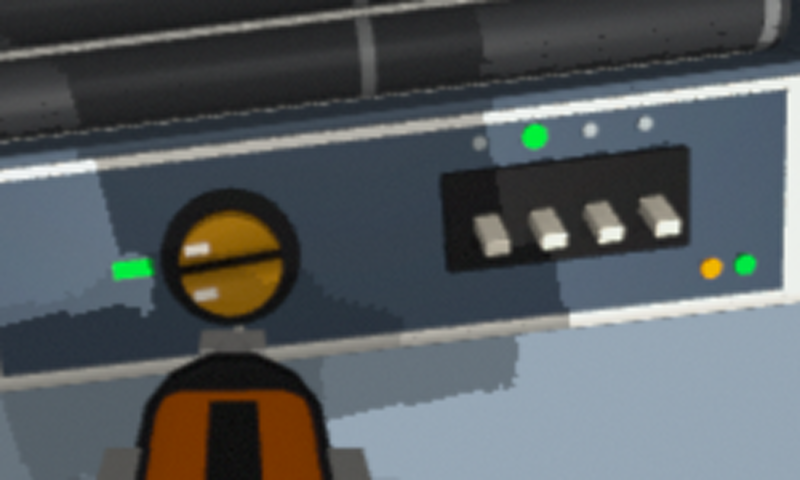

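The white bars now point at the green mark at crop (130,270), so the selector is set. Rocker3 is at crop (548,228), under the green dot at (535,137), second from the left. I'll go to its near side with the blade's flat facing it.

```bash
python3 -m handwheel '[[[0,0,0,-0.56],[0,0,0,-0.56],[-0.15,0.92,0,0],[-0.15,0.92,0,0],[-0.15,0.92,0,0],[-0.15,0.9,0,0],[0,0,0.8,0],[0,0,0.8,0],[0,0,0.8,0],[0,0,0,0],[0,0,0,0]]]'
python3 - <<'E'
from h import *
im,d,T=shot('wrist','w9'); s=sense(); m=R.from_quat(s['tool_rot']).as_matrix(); print('psi',np.degrees(np.arctan2(m[1,0],m[0,0])))
cv2.imwrite('pics/w9c.png',cv2.resize(im[100:250,230:430],None,fx=4,fy=4,interpolation=cv2.INTER_CUBIC)[:,:,::-1])
E
```

```text
t: 21.48
tcp_pos: [0.4547, -0.0006, 0.1858]
tool_rot: [0.998, -0.057, -0.0, 0.0]
force: [0.0, -0.2, -1.1]
finger_gap: 0.27
gripper_force: 88.7
psi -6.482216342950271
```

View pics/w9c.png

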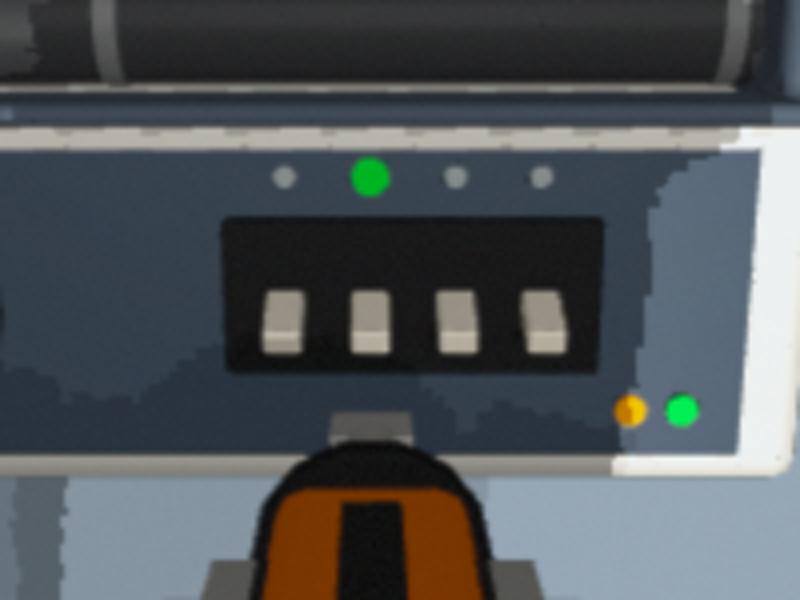

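The blade (371,425) is right in line with rocker3 (371,322), square and clear of the neighbours at (284,322) and (457,322). Lower and push.

```bash
python3 -m handwheel '[[[0,0,0.3,0],[0,0,0.35,0],[0,0,0,0],[0.2,0,0,0],[0.15,0,0,0],[0.15,0,0,0],[0.1,0,0,0],[0.08,0,0,0],[0.04,0,0,0],[0,0,0,0],[0,0,0,0]]]'
```

```text
t: 22.9
tcp_pos: [0.4715, -0.0023, 0.1694]
tool_rot: [0.998, -0.057, -0.001, -0.0]
force: [-4.1, 0.5, 2.7]
finger_gap: 0.27
gripper_force: 88.9
```

```bash
python3 -m handwheel '[[[0.05,0,0,0],[0.04,0,0,0],[0,0,0,0],[0,0,0,0]]]'
python3 -m handwheel '[[[-0.3,0,0,0],[-0.4,0,0,0],[0,0,-1,0],[0,0,-1,0],[0,0,-1,0],[0,0,0,0]]]'
python3 - <<'E'
from h import *
im,d,T=shot('wrist','w10'); s=sense()
hsv=cv2.cvtColor(im,cv2.COLOR_RGB2HSV)
x,y=proj('wrist',[[.4965,-.0059,.078]],T)[0].astype(int); print(x,y)
cv2.imwrite('pics/w10c.png',cv2.resize(im[y-25:y+75,x-80:x+100],None,fx=3.5,fy=3.5,interpolation=cv2.INTER_CUBIC)[:,:,::-1])
E
```

```text
t: 23.4
tcp_pos: [0.4722, -0.0024, 0.1693]
tool_rot: [0.998, -0.056, -0.003, -0.0]
force: [-6.8, 0.8, 6.0]
finger_gap: 0.268
gripper_force: 89.4
t: 24.15
tcp_pos: [0.4594, -0.0013, 0.2463]
tool_rot: [0.998, -0.057, 0.004, 0.001]
force: [0.0, 0.3, -1.7]
finger_gap: 0.271
gripper_force: 88.7
321 142
```

View pics/w10c.png

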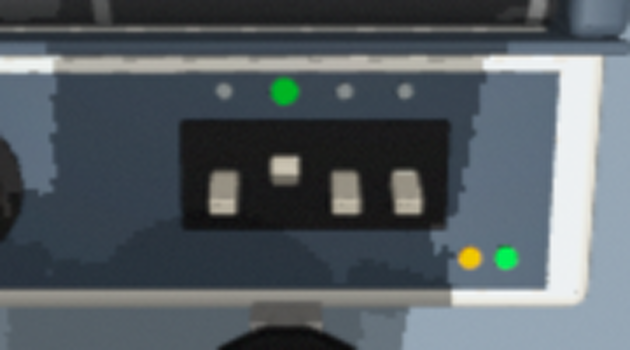

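Rocker3 at (285,168) now leans away, while its neighbours at (223,192), (345,192) and (407,192) still lean towards us. Taking the driver back to its stand.

```bash
python3 -m handwheel '[[[0.2,-0.95,0,0],[0.2,-0.95,0,0],[0.2,-0.95,0,0],[0.2,-0.95,0,0],[0.2,-0.95,0,0],[0.2,-0.95,0,0],[0.2,-0.95,0,0],[0.2,-0.95,0,0],[0.2,-0.95,0,0],[0.2,-0.95,0,0],[0.2,-0.95,0,0],[0.2,-0.95,0,0],[0.2,-0.95,0,0],[0.2,-0.95,0,0],[0.2,-0.94,0,0],[0,0,0,0],[0,0,0,0]]]'
python3 - <<'E'
from h import *
im,d,T=shot('wrist','w11'); s=sense(); t=s['tcp_pos']; print(t)
# hole: dark region on stand top; project expected hole centre
p=proj('wrist',[[.574,.344,.072],[t[0],t[1],t[2]-.0815]],T); print('hole,tip px',p)
x,y=p[0].astype(int); g=cv2.cvtColor(im,cv2.COLOR_RGB2GRAY)[y-40:y+30,x-30:x+30]; print(g[::3,::3])
E
```

```text
t: 26.32
tcp_pos: [0.5713, 0.3436, 0.2429]
tool_rot: [0.998, -0.057, -0.001, 0.001]
force: [0.2, -0.3, -1.8]
finger_gap: 0.267
gripper_force: 88.7
[0.57141121 0.34344408 0.24338146]
hole,tip px [[320.62999959 176.98856008]
 [321.33376952 208.12678398]]
[[ 49  48  50  51  50  52  51  51  51  52  53  53  52  52  53  51  51  53
   54  52]
 [ 51  51  53  52  53  53  53  51  52  51  51  53  54  53  52  52  54  55
   54  57]
 [ 82  93 104 108 109 125 127 144 143 140  88  87  87  88  89  89  90  89
   90  90]
 [150 149 149 150 148 149 149 148 150 146  90  90  89  89  89  89  89  88
   89  90]
 [150 150 150 150 149 150 149 149 149 145  90  90 101  88  90  89  89  90
   88  89]
 [151 150 149 150 149 150 149 150 149 148 150 150 149 145  89  88  88  89
   90  89]
 [150 151 149 151 150 150 150 150 150 151 151 149 151 151 104  90  87  88
   89  90]
 [151 151 151 151 151 150 152 151 151 150 150 151 150 151 151  90  87  88
   89  88]
 [151 150 151 150 150 149 151 150 151 150 151 151 151 150 151 147  88  89
   88  88]
 [150 151 150 151 150 150 151 151 152 152 150 151 150 150 150 150 141  86
   86  8
[... 493 characters left out ...]
 150 153
  153 152]
 [138 136 138 139 138 137 138  94  50  49  52  51  51  93 138 137 148 153
  153 152]
 [138 137 138 138 137 137 139 140  97  77  64  70  98 137 138 137 138 150
  153 152]
 [137 138 138 138 138 138 138 137 138 136 134 134 137 136 135 136 137 135
  137 136]
 [137 137 137 137 136 137 137 136 136 136 136 136 137 136 135 135 136 135
  134 136]
 [136 137 136 137 137 136 136 136 136 135 135 134 136 136 136 135 135 135
  135 134]
 [136 137 136 136 137 136 136 135 136 135 135 135 135 135 135 135 135 135
  134 135]
 [137 137 137 136 136 136 135 134 132 131 131 131 132 130 132 136 135 136
  135 136]
 [137 137 136 137 136 137 135 134 105 106 104 104 105 107 113 135 135 136
  135 135]]
```

```bash
python3 -m handwheel '[[[0.1,-0.04,0,0],[0,0,0.8,0],[0,0,0.8,0],[0,0,0.8,0],[0,0,0.6,0],[0,0,0.3,0],[0,0,0.3,0],[0,0,0,0]]]'
python3 -m handwheel '[[[0,0,0.5,0],[0,0,0.5,0],[0,0,0.5,0],[0,0,0.4,0],[0,0,0.3,0],[0,0,0.1,0],[0,0,0,0]]]'
```

```text
t: 27.38
tcp_pos: [0.5745, 0.3451, 0.1543]
tool_rot: [0.998, -0.057, -0.0, 0.0]
force: [-0.6, -0.1, -0.1]
finger_gap: 0.268
gripper_force: 88.7
t: 28.25
tcp_pos: [0.5748, 0.3452, 0.097]
tool_rot: [0.998, -0.057, 0.0, -0.0]
force: [0.9, -1.0, 0.0]
finger_gap: 0.27
gripper_force: 88.7
```

```bash
python3 -m handwheel '[[[-0.02,0,0.08,0],[0,0,0.06,0],[0,0,0,0]]]'
python3 -m handwheel '[[[0,0,0,0],[0,0,0,0],[0,0,0,0],[0,0,0,0]]]' 55
python3 -m handwheel '[[[0,0,-0.6,0],[0,0,-1,0],[0,0,-1,0],[0,0,-1,0],[0,0,-1,0],[0,0,-1,0],[0,0,-1,0],[0,0,-1,0],[0,0,-1,0],[0,0,0,0]]]'
python3 - <<'E'
from h import *
im,d,T=shot('wrist','w12'); t=sense()['tcp_pos']; hsv=cv2.cvtColor(im,cv2.COLOR_RGB2HSV)
p=proj('wrist',[[.5745,.345,.138]],T); print('exp cap',p)
m=cv2.inRange(hsv,(4,150,60),(24,255,255)); n,l,st,c=cv2.connectedComponentsWithStats(m)
for i in range(1,n):
    if st[i,4]>100: print(st[i],c[i])
x,y=p[0].astype(int); print(bydepth('wrist',[(x,y),(x+1,y+2)],d,T))
b=cv2.inRange(hsv,(0,0,0),(180,255,60)); n,l,st,c=cv2.connectedComponentsWithStats(b)
i=l[y,x]; print('black',st[i],c[i],onplane('wrist',[c[i]],.138,T))
E
```

```text
t: 28.62
tcp_pos: [0.5742, 0.3452, 0.0936]
tool_rot: [0.998, -0.057, 0.0, -0.0]
force: [-0.4, 0.8, -0.6]
finger_gap: 0.266
gripper_force: 88.7
t: 29.12
tcp_pos: [0.5742, 0.3452, 0.0937]
tool_rot: [0.998, -0.057, 0.0, -0.0]
force: [0.7, 0.5, -0.6]
finger_gap: 0.646
gripper_force: 0.0
t: 30.38
tcp_pos: [0.5754, 0.3457, 0.3122]
tool_rot: [0.998, -0.057, 0.003, -0.001]
force: [-0.7, -0.0, -0.2]
finger_gap: 0.645
gripper_force: 0.0
exp cap [[323.09979461 181.20755319]]
[312 157  25  33 463] [323.94816415 171.73218143]
[384 185  19  15 179] [391.91620112 190.98882682]
[534 211  29  27 530] [548.53018868 223.7245283 ]
[[0.574381   0.34511462 0.13649573]
 [0.5726332  0.34432634 0.13805725]]
black [317 171  15  15 174] [323.89655172 178.27011494] [[0.57732078 0.34390039 0.138     ]]
```

The driver stands in its hole with its cap at z ≈ 0.138. Next: look at the tubes from above the pad.

```bash
python3 -m handwheel '[[[-0.07,1,0,0],[-0.07,1,0,0],[-0.07,1,0,0],[-0.07,1,0,0],[-0.07,1,0,0],[-0.07,1,0,0],[-0.07,1,0,0],[-0.07,1,0,0],[-0.07,1,0,0],[-0.07,1,0,0],[-0.07,1,0,0],[-0.07,1,0,0],[-0.07,1,0,0],[-0.07,1,0,0],[-0.07,1,0,0],[-0.07,1,0,0],[-0.07,1,0,0],[-0.07,1,0,0],[-0.07,1,0,0],[-0.07,1,0,0]]]' 45
python3 -m handwheel '[[[-0.07,1,0,0],[-0.07,1,0,0],[-0.07,1,0,0],[-0.07,1,0,0],[-0.07,1,0,0],[-0.07,1,0,0],[0,0,0,0],[0,0,0,0],[0,0,0,0]]]'
cat > tubes.py <<'E'
from h import *
import sys
def tubes(tag,show=True):
    im,d,T=load(tag); hsv=cv2.cvtColor(im,cv2.COLOR_RGB2HSV); W='wrist'
    pc=cv2.inRange(hsv,(125,80,20),(150,255,255)); rd=cv2.inRange(hsv,(170,120,30),(180,255,255))|cv2.inRange(hsv,(0,150,30),(4,255,160))
    def cc(m,mn):
        n,l,st,c=cv2.connectedComponentsWithStats(m); return [c[i] for i in range(1,n) if st[i,4]>mn]
    P=cc(pc,60); E=cc(rd,30); out=[]
    for p in P:
        a=onplane(W,[p],.010,T)[0]
        best=None
        for e in E:
            b=onplane(W,[e],.010,T)[0]; L=np.linalg.norm(a-b)
            if .06<L<.09 and (best is None or abs(L-.075)<abs(best[0]-.075)): best=(L,b,e)
        if best is None: print('lone cap',p,a); continue
        L,b,e=best; u=(a-b)/L; ang=np.degrees(np.arctan2(u[1],u[0])); out.append((a,b,u,ang,p,e)); 
        print('cap px',p.round(0),'end px',e.round(0),'cap',a.round(4)[:2],'end',b.round(4)[:2],'L',round(L,4),'ang',round(ang,1))
    return out
if __name__=='__main__':
    shot('wrist',sys.argv[1]); s=sense(); m=R.from_quat(s['tool_rot']).as_matrix(); print('psi',np.degrees(np.arctan2(m[1,0],m[0,0])),s['tcp_pos']); tubes(sys.argv[1])
E
python3 tubes.py w13
```

```text
t: 32.92
tcp_pos: [0.4818, -0.148, 0.3073]
tool_rot: [0.998, -0.057, -0.001, -0.001]
force: [1.0, -0.9, 1.1]
finger_gap: 0.526
gripper_force: 0.0
t: 34.05
tcp_pos: [0.4554, -0.2943, 0.3083]
tool_rot: [0.998, -0.056, -0.0, -0.0]
force: [-0.9, -0.2, -0.4]
finger_gap: 0.526
gripper_force: 0.0
psi -6.426360476171644 [ 0.45555766 -0.29444148  0.3084533 ]
cap px [343.  25.] end px [367.  84.] cap [ 0.6127 -0.3377] end [ 0.543  -0.3614] L 0.0736 ang 18.8
cap px [280.  35.] end px [283.  98.] cap [ 0.6111 -0.2601] end [ 0.5376 -0.2538] L 0.0737 ang -4.9
cap px [382. 125.] end px [371. 180.] cap [ 0.4903 -0.3762] end [ 0.4187 -0.3574] L 0.074 ang -14.7
cap px [290. 139.] end px [299. 193.] cap [ 0.4858 -0.2559] end [ 0.4119 -0.2572] L 0.0739 ang 1.0
```

View pics/w13.png

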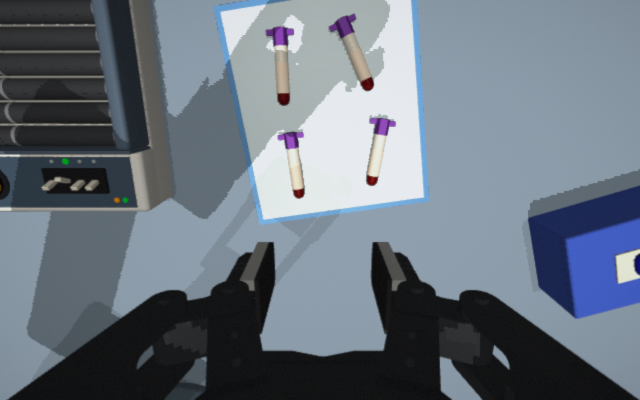

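w13 shows four purple-capped tubes on the pad: caps at (290,139), (280,35), (343,25) and (382,125), with their dark red ends pointing towards the robot. I'll start with the one at (290,139) and hover close to refine.

```bash
cat > hov.py <<'E'
# nearest tube relative to the tool: how far to go, in tool axes and units
from tubes import *
tag=sys.argv[1]; shot('wrist',tag); s=sense(); m=R.from_quat(s['tool_rot']).as_matrix(); t=s['tcp_pos']; psi=np.degrees(np.arctan2(m[1,0],m[0,0]))
print('psi',psi.round(1),t.round(4),'t',s['t'])
bias=np.array([.002,0])  # camera reads tool x about 2 mm long
for a,b,u,ang,p,e in tubes(tag):
    c=(b+.038*u)[:2]; r=m[:2,:2].T@(c-t[:2])-bias
    print('  centre',c.round(4),'go tool x,y units',(r/.025).round(2),'turn units (about z)',round((psi-ang)/6,2))
E
sed -i 's/^    shot(.wrist.,sys/    shot("wrist",sys/' tubes.py
python3 -m handwheel '[[[-0.1,-0.5,0.6,-0.4],[-0.1,-0.5,1,-0.4],[-0.08,-0.52,1,-0.44],[0,0,1,0],[0,0,1,0],[0,0,1,0],[0,0,0.74,0],[0,0,0,0],[0,0,0,0]]]'
python3 hov.py w14; python3 -c "
from h import *
T=load('w14')[2]; T1=load('w13')[2]
import io,contextlib
from tubes import tubes
with contextlib.redirect_stdout(io.StringIO()): A=tubes('w14');B=tubes('w13')
for a in A:
  b=min(B,key=lambda b:np.linalg.norm(a[0]-b[0])); print('height',tri([('wrist',a[4],T),('wrist',b[4],T1)]),tri([('wrist',a[5],T),('wrist',b[5],T1)]))
"
```

```text
t: 35.22
tcp_pos: [0.4518, -0.2571, 0.1508]
tool_rot: [1.0, 0.009, 0.0, 0.0]
force: [0.3, 0.2, -0.2]
finger_gap: 0.526
gripper_force: 0.0
psi 1.0 [ 0.4519 -0.2573  0.151 ] t 35.275
cap px [462. 146.] end px [431. 225.] cap [ 0.4904 -0.3757] end [ 0.4191 -0.3571] L 0.0737 ang -14.6
cap px [320. 149.] end px [320. 230.] cap [ 0.4857 -0.2559] end [ 0.4118 -0.2567] L 0.0739 ang 0.6
  centre [ 0.4558 -0.3667] go tool x,y units [0.   4.38] turn units (about z) 2.6
  centre [ 0.4498 -0.2563] go tool x,y units [-0.16 -0.04] turn units (about z) 0.06
height (array([ 0.4902, -0.3765,  0.0081]), [0.0, 0.0]) (array([ 0.4184, -0.3576,  0.0084]), [0.1, 0.1])
height (array([ 0.4858, -0.2559,  0.0104]), [0.0, 0.0]) (array([ 0.4115, -0.2569,  0.0088]), [0.2, 0.2])
```

The two-view heights (8–10 mm) agree with the text. Grasp the first tube.

```bash
python3 -m handwheel '[[[-0.16,-0.04,0.8,0],[0,0,1,0],[0,0,1,0],[0,0,1,0],[0,0,1,0],[0,0,0.6,0],[0,0,0.3,0],[0,0,0.12,0],[0,0,0,0]]]'
python3 -m handwheel '[[[0,0,0,0],[0,0,0,0],[0,0,0,0],[0,0,0,0],[0,0,0,0],[0,0,0,0]]]' 5 40
python3 -m handwheel '[[[0,0,-0.4,0],[0,0,-1,0],[0,0,-1,0],[0,0,-1,0],[0,0,-1,0],[0,0,-1,0],[0,0,-0.8,0],[0,0,0,0]]]'
```

```text
t: 36.4
tcp_pos: [0.4475, -0.2564, 0.005]
tool_rot: [1.0, 0.008, 0.0, 0.0]
force: [-0.1, -1.2, 0.1]
finger_gap: 0.529
gripper_force: 0.0
t: 37.15
tcp_pos: [0.4474, -0.2563, 0.0052]
tool_rot: [1.0, 0.008, 0.0, 0.0]
force: [-0.6, 1.5, 6.1]
finger_gap: 0.17
gripper_force: 39.2
t: 38.15
tcp_pos: [0.4479, -0.2568, 0.1611]
tool_rot: [1.0, 0.008, 0.001, 0.001]
force: [-0.2, -0.3, -0.2]
finger_gap: 0.166
gripper_force: 39.1
```

```bash
python3 -m handwheel '[[[0.58,-0.96,0,0],[0.58,-0.96,0,0],[0.58,-0.96,0,0],[0.58,-0.96,0,0],[0.58,-0.96,0,0],[0.58,-0.96,0,0],[0.58,-0.96,0,0],[0.58,-0.96,0,0],[0.58,-0.96,0,0],[0.58,-0.96,0,0],[0.58,-0.96,0,0],[0.58,-0.96,0,0],[0.58,-0.96,0,0],[0.58,-0.98,0,0],[0,0,0,0]]]'
python3 -m handwheel '[[[0,0,0,-0.98],[0,0,0,-0.98],[0,0,0,-0.98],[0,0,0,-0.98],[0,0,0,-0.98],[0,0,0,-0.98],[0,0,0,-0.98],[0,0,0,-0.98],[0,0,0,-0.98],[0,0,0,-0.98],[0,0,0,-0.98],[0,0,0,-0.98],[0,0,0,-0.98],[0,0,0,-1],[0,0,0,0],[0,0,0,0]]]'
cat > mx.py <<'E'
# check valley position from a wrist view: dark rollers seen by depth; print mixer-x profile of depth near the tool
from h import *
import sys
shot('wrist',sys.argv[1]); im,d,T=load(sys.argv[1]); s=sense(); m=R.from_quat(s['tool_rot']).as_matrix(); t=s['tcp_pos']; print('psi',np.degrees(np.arctan2(m[1,0],m[0,0])).round(2),t.round(4))
O=np.array([.5664,.0339]); y=np.radians(-6.4); Rm=np.array([[np.cos(y),-np.sin(y)],[np.sin(y),np.cos(y)]])
print('tcp in mixer mm',1e3*(Rm.T@(t[:2]-O)))
vv,uu=np.mgrid[0:200,0:640:1]; uv=np.c_[uu.ravel(),vv.ravel()]; P=bydepth('wrist',uv,d,T); M=(P[:,:2]-O)@Rm
row=40e-3
for y0 in [float(a)/1000 for a in sys.argv[2:]]:
    k=(abs(M[:,1]-y0)<.006)&(P[:,2]>.06)&(P[:,2]<.12)&(abs(M[:,0])<.125)
    x=M[k,0]; z=P[k,2]; bins=np.arange(-.05,.125,.003); i=np.digitize(x,bins)
    pts=[(round(1e3*(bins[j-1]+.0015)),round(1e3*np.median(z[i==j]),1)) for j in range(1,len(bins)) if (i==j).sum()>3]; print('y',y0,pts)
E
python3 mx.py w15 100 110
```

```text
t: 40.02
tcp_pos: [0.6444, 0.0853, 0.158]
tool_rot: [1.0, 0.01, -0.001, -0.0]
force: [0.8, 0.2, -1.0]
finger_gap: 0.166
gripper_force: 39.1
t: 42.02
tcp_pos: [0.644, 0.0831, 0.159]
tool_rot: [0.747, 0.664, -0.001, -0.0]
force: [0.0, 0.9, -0.4]
finger_gap: 0.17
gripper_force: 39.1
psi 83.3 [0.6442 0.0833 0.1592]
tcp in mixer mm [71.76937848 57.71311964]
y 0.1 [(-48, np.float64(85.9)), (-46, np.float64(80.5)), (-42, np.float64(82.6)), (-39, np.float64(83.5)), (-36, np.float64(83.9)), (-33, np.float64(83.3)), (-30, np.float64(81.6)), (-27, np.float64(78.0)), (-24, np.float64(73.6)), (-21, np.float64(79.8)), (-18, np.float64(82.1)), (-15, np.float64(83.3)), (-12, np.float64(83.7)), (-9, np.float64(83.4)), (-6, np.float64(82.3)), (-3, np.float64(80.0)), (0, np.float64(75.3)), (3, np.float64(78.7)), (6, np.float64(81.4)), (9, np.float64(82.8)), (12, np.float64(83.5)), (15, np.float64(83.8)), (18, np.float64(82.9)), (21, np.float64(81.3)), (24, np.float64(76.7)), (27, np.float64(77.1)), (30, np.float64(80.1)), (33, np.float64(82.4)), (36, np.float64(83.5)), (39, np.float64(83.8)), (42, np.f
[... 1387 characters left out ...]
, np.float64(83.8)), (42, np.float64(83.3)), (45, np.float64(82.1)), (48, np.float64(78.8)), (51, np.float64(74.9)), (54, np.float64(79.1)), (57, np.float64(81.9)), (60, np.float64(83.5)), (63, np.float64(83.7)), (66, np.float64(83.6)), (69, np.float64(82.4)), (72, np.float64(80.1)), (75, np.float64(76.6)), (78, np.float64(77.3)), (81, np.float64(81.2)), (84, np.float64(83.0)), (87, np.float64(83.8)), (90, np.float64(83.6)), (93, np.float64(83.0)), (96, np.float64(81.1)), (99, np.float64(77.8)), (102, np.float64(76.2)), (105, np.float64(80.0)), (108, np.float64(82.5)), (111, np.float64(83.6)), (114, np.float64(83.9)), (117, np.float64(83.2)), (120, np.float64(82.0)), (123, np.float64(79.6))]
```

The roller profile shows the valleys about 2.5 mm further along x than my reckoning (the driver sat slightly off-centre in the grip). I'll correct for that and set the tube in the fifth valley.

```bash
sed -i 's/\[.5664,.0339\]/[.569,.0350]/' mx.py; sed -i 's/bias=np.array(\[.002,0\])/bias=np.zeros(2)/' hov.py
python3 -m handwheel '[[[0,0.16,0.3,0],[0,0,0.8,0],[0,0,0.8,0],[0,0,0.5,0],[0,0,0.3,0],[0,0,0.15,0],[0,0,0.05,0],[0,0,0,0]]]'
python3 -m handwheel '[[[0,0,0,0],[0,0,0,0],[0,0,0,0],[0,0,0,0]]]' 34
python3 -m handwheel '[[[0,0,-0.4,0],[0,0,-1,0],[0,0,-1,0],[0,0,-1,0],[0,0,-1,0],[0,0,-1,0],[0,0,0,0]]]'
python3 - <<'E'
from h import *
shot('wrist','w16')
im,d,T=load('w16'); W='wrist'; hsv=cv2.cvtColor(im,cv2.COLOR_RGB2HSV)
O=np.array([.569,.0350]); y=np.radians(-6.4); Rm=np.array([[np.cos(y),-np.sin(y)],[np.sin(y),np.cos(y)]])
for nm,m in (('cap',cv2.inRange(hsv,(125,80,20),(150,255,255))),('red',cv2.inRange(hsv,(170,120,30),(180,255,255))|cv2.inRange(hsv,(0,150,30),(4,255,160)))):
    n,l,st,c=cv2.connectedComponentsWithStats(m)
    for i in range(1,n):
        if st[i,4]>40: p=onplane(W,[c[i]],.0875,T)[0]; print(nm,c[i].round(),st[i,4],'mixer mm',(1e3*(Rm.T@(p[:2]-O))).round(1),'depth z',bydepth(W,[c[i]],d,T)[0,2].round(4))
E
```

```text
t: 43.08
tcp_pos: [0.6489, 0.0832, 0.0875]
tool_rot: [0.747, 0.665, 0.0, 0.0]
force: [-0.2, -0.2, -0.8]
finger_gap: 0.169
gripper_force: 39.1
t: 43.58
tcp_pos: [0.6486, 0.0832, 0.0871]
tool_rot: [0.747, 0.665, 0.0, 0.0]
force: [0.8, 0.2, -0.2]
finger_gap: 0.398
gripper_force: 0.0
t: 44.45
tcp_pos: [0.6502, 0.0832, 0.2251]
tool_rot: [0.747, 0.665, 0.002, 0.002]
force: [0.3, 0.5, 0.8]
finger_gap: 0.4
gripper_force: 0.0
cap [317. 145.] 732 mixer mm [72.6 92.8] depth z 0.0979
red [91. 19.] 148 mixer mm [-97.6 188.3] depth z 0.0143
red [318. 228.] 181 mixer mm [73.1 18. ] depth z 0.0953
```

Tube 1 lies in the fifth valley (mixer x 73, y 56 mm, parallel, height right). Next is the one at the near right of the pad.

```bash
python3 -m handwheel '[[[-0.99,-0.295,0,0],[-0.99,-0.295,0,0],[-0.99,-0.295,0,0],[-0.99,-0.295,0,0],[-0.99,-0.295,0,0],[-0.99,-0.295,0,0],[-0.99,-0.295,0,0],[-0.99,-0.295,0,0],[-0.99,-0.295,0,0],[-0.99,-0.295,0,0],[-0.99,-0.295,0,0],[-0.99,-0.295,0,0],[-0.99,-0.295,0,0],[-0.99,-0.295,0,0],[-0.99,-0.295,0,0],[-0.99,-0.295,0,0],[-0.99,-0.295,0,0],[-0.99,-0.295,0,0],[-0.96,-0.3,0,0]]]' 40
python3 -m handwheel '[[[0,0,0.18,0.96],[0,0,0.18,0.96],[0,0,0.18,0.96],[0,0,0.18,0.96],[0,0,0.18,0.96],[0,0,0.18,0.96],[0,0,0.18,0.96],[0,0,0.18,0.96],[0,0,0.18,0.96],[0,0,0.18,0.96],[0,0,0.18,0.96],[0,0,0.18,0.96],[0,0,0.18,0.96],[0,0,0.18,0.96],[0,0,0.18,0.96],[0,0,0.18,0.96],[0,0,0.18,0.96],[0,0,0,0],[0,0,0,0]]]'
python3 hov.py w17
```

```text
t: 46.88
tcp_pos: [0.4541, -0.3671, 0.2205]
tool_rot: [0.747, 0.665, 0.0, -0.002]
force: [0.9, 0.1, 0.0]
finger_gap: 0.467
gripper_force: 0.0
t: 49.25
tcp_pos: [0.4549, -0.3667, 0.145]
tool_rot: [0.992, -0.126, -0.0, -0.0]
force: [0.6, 0.4, -0.3]
finger_gap: 0.464
gripper_force: 0.0
psi -14.5 [ 0.455  -0.3669  0.1453] t 49.3
cap px [228.   6.] end px [287.  86.] cap [ 0.6085 -0.3347] end [ 0.5433 -0.3615] L 0.0705 ang 22.3
cap px [135.  30.] end px [163. 128.] cap [ 0.6111 -0.2608] end [ 0.5375 -0.2543] L 0.0739 ang -5.0
cap px [272. 176.] end px [287. 255.] cap [ 0.4767 -0.3287] end [ 0.4029 -0.3201] L 0.0743 ang -6.7
  centre [ 0.5785 -0.3471] go tool x,y units [ 4.58 -2.  ] turn units (about z) -6.12
  centre [ 0.5754 -0.2577] go tool x,y units [ 3.57 -5.43] turn units (about z) -1.58
  centre [ 0.4406 -0.3245] go tool x,y units [-0.98 -1.5 ] turn units (about z) -1.3
```

This tube got knocked aside: its centre is now (0.441,-0.325). I'll adjust and look again.

```bash
python3 -m handwheel '[[[-0.49,-0.75,0,0],[-0.49,-0.75,0,0],[0,0,0,-0.65],[0,0,0,-0.65],[0,0,0,0],[0,0,0,0]]]'
python3 hov.py w18
```

```text
t: 50.05
tcp_pos: [0.4409, -0.3247, 0.1456]
tool_rot: [0.998, -0.059, 0.0, 0.0]
force: [-0.0, -0.4, 0.0]
finger_gap: 0.466
gripper_force: 0.0
psi -6.8 [ 0.4409 -0.3247  0.1456] t 50.1
cap px [321. 147.] end px [321. 230.] cap [ 0.477  -0.3282] end [ 0.4033 -0.3197] L 0.0742 ang -6.6
  centre [ 0.4411 -0.324 ] go tool x,y units [ 0.   -0.03] turn units (about z) -0.03
```

```bash
python3 -m handwheel '[[[0,-0.03,0.8,0],[0,0,1,0],[0,0,1,0],[0,0,1,0],[0,0,0.9,0],[0,0,0.5,0],[0,0,0.28,0],[0,0,0.12,0],[0,0,0,0]]]'
python3 -m handwheel '[[[0,0,0,0],[0,0,0,0],[0,0,0,0],[0,0,0,0],[0,0,0,0],[0,0,0,0]]]' 5 40
python3 -m handwheel '[[[0,0,-0.4,0],[0,0,-1,0],[0,0,-1,0],[0,0,-1,0],[0,0,-1,0],[0,0,-1,0],[0,0,-0.8,0],[0.49,-0.97,0,0],[0.49,-0.97,0,0],[0.49,-0.97,0,0],[0.49,-0.97,0,0],[0.49,-0.97,0,0],[0.49,-0.97,0,0],[0.49,-0.97,0,0],[0.49,-0.97,0,0],[0.49,-0.97,0,0],[0.49,-0.97,0,0],[0.49,-0.97,0,0],[0.49,-0.97,0,0],[0.45,-0.93,0,0]]]'
python3 -m handwheel '[[[0,0,0,-0.94],[0,0,0,-0.94],[0,0,0,-0.94],[0,0,0,-0.94],[0,0,0,-0.94],[0,0,0,-0.94],[0,0,0,-0.94],[0,0,0,-0.94],[0,0,0,-0.94],[0,0,0,-0.94],[0,0,0,-0.94],[0,0,0,-0.94],[0,0,0,-0.94],[0,0,0,-0.94],[0,0,0,-0.94],[0,0,0,-0.94],[0,0,0,0],[0,0,0,0]]]'
python3 - <<'E'
from h import *
s=sense();t=s['tcp_pos'];m=R.from_quat(s['tool_rot']).as_matrix()
O=np.array([.569,.0350]); y=np.radians(-6.4); Rm=np.array([[np.cos(y),-np.sin(y)],[np.sin(y),np.cos(y)]])
print('psi',np.degrees(np.arctan2(m[1,0],m[0,0])),'mixer',1e3*Rm.T@(t[:2]-O),t[2])
E
```

```text
t: 51.22
tcp_pos: [0.4412, -0.3241, 0.0059]
tool_rot: [0.998, -0.059, 0.0, 0.0]
force: [-0.9, -0.5, -0.7]
finger_gap: 0.472
gripper_force: 0.0
t: 51.98
tcp_pos: [0.4413, -0.3241, 0.0062]
tool_rot: [0.998, -0.059, 0.0, 0.0]
force: [1.3, 1.3, 6.1]
finger_gap: 0.168
gripper_force: 39.3
t: 54.48
tcp_pos: [0.635, -0.0294, 0.1607]
tool_rot: [0.998, -0.059, -0.0, -0.0]
force: [-0.7, -0.3, -0.7]
finger_gap: 0.167
gripper_force: 39.2
t: 56.72
tcp_pos: [0.6348, -0.0303, 0.1606]
tool_rot: [0.746, 0.665, -0.0, -0.0]
force: [0.6, 0.0, 0.1]
finger_gap: 0.169
gripper_force: 39.2
psi 83.42882785365407 mixer [ 72.64648346 -57.55980303] 0.16061806294207417
```

```bash
cat > chk.py <<'E'
from h import *
import sys
shot('wrist',sys.argv[1]); im,d,T=load(sys.argv[1]); W='wrist'; hsv=cv2.cvtColor(im,cv2.COLOR_RGB2HSV); print('tcp',sense()['tcp_pos'].round(4))
O=np.array([.569,.0350]); y=np.radians(-6.4); Rm=np.array([[np.cos(y),-np.sin(y)],[np.sin(y),np.cos(y)]])
for nm,m in (('cap',cv2.inRange(hsv,(125,80,20),(150,255,255))),('red',cv2.inRange(hsv,(170,120,30),(180,255,255))|cv2.inRange(hsv,(0,150,30),(4,255,160)))):
    n,l,st,c=cv2.connectedComponentsWithStats(m)
    for i in range(1,n):
        if st[i,4]>40:
            p=onplane(W,[c[i]],.0875,T)[0]; q=1e3*(Rm.T@(p[:2]-O)); z=bydepth(W,[c[i]],d,T)[0,2]
            if z>.05: print(nm,c[i].round(),st[i,4],'mixer mm',q.round(1),'top z',z.round(4))
E
python3 -m handwheel '[[[0,0.04,0.3,0],[0,0,0.8,0],[0,0,0.8,0],[0,0,0.5,0],[0,0,0.35,0],[0,0,0.15,0],[0,0,0.05,0],[0,0,0,0]]]'
python3 -m handwheel '[[[0,0,0,0],[0,0,0,0],[0,0,0,0],[0,0,0,0]]]' 34
python3 -m handwheel '[[[0,0,-0.4,0],[0,0,-1,0],[0,0,-1,0],[0,0,-1,0],[0,0,-1,0],[0,0,-1,0],[0,0,0,0]]]'
python3 chk.py w19
```

```text
t: 57.72
tcp_pos: [0.636, -0.0305, 0.0875]
tool_rot: [0.746, 0.666, 0.0, 0.0]
force: [-1.3, -0.5, 2.6]
finger_gap: 0.168
gripper_force: 39.4
t: 58.22
tcp_pos: [0.636, -0.0304, 0.0868]
tool_rot: [0.746, 0.666, 0.0, 0.0]
force: [0.1, -0.5, 0.7]
finger_gap: 0.398
gripper_force: 0.0
t: 59.1
tcp_pos: [0.6376, -0.0307, 0.2248]
tool_rot: [0.746, 0.666, 0.002, 0.003]
force: [-0.4, -0.2, 0.8]
finger_gap: 0.402
gripper_force: 0.0
tcp [ 0.6364 -0.0305  0.223 ]
cap [315.   1.] 77 mixer mm [72.  84.6] top z 0.0966
cap [316. 148.] 728 mixer mm [ 72.3 -24.3] top z 0.0962
red [317.  92.] 311 mixer mm [72.9 19.8] top z 0.0938
red [318. 231.] 185 mixer mm [ 73. -99.] top z 0.0958
```

Both tubes lie in the fifth valley. Third tube.

```bash
python3 -m handwheel '[[[-0.93,-0.14,0,0],[-0.93,-0.14,0,0],[-0.93,-0.14,0,0],[-0.93,-0.14,0,0],[-0.93,-0.14,0,0],[-0.93,-0.14,0,0],[-0.93,-0.14,0,0],[-0.93,-0.14,0,0],[-0.93,-0.14,0,0],[-0.94,-0.14,0,0]]]' 40
python3 -m handwheel '[[[0,0,0.2,0.92],[0,0,0.2,0.92],[0,0,0.2,0.92],[0,0,0.2,0.92],[0,0,0.2,0.92],[0,0,0.2,0.92],[0,0,0.2,0.92],[0,0,0.2,0.92],[0,0,0.2,0.92],[0,0,0.2,0.92],[0,0,0.2,0.92],[0,0,0.2,0.92],[0,0,0.2,0.92],[0,0,0.2,0.92],[0,0,0.2,0.92],[0,0,0.1,0.92],[0,0,0,0],[0,0,0,0]]]'
python3 hov.py w20
```

```text
t: 60.4
tcp_pos: [0.5744, -0.259, 0.2215]
tool_rot: [0.746, 0.666, -0.0, -0.0]
force: [0.2, -0.1, -0.1]
finger_gap: 0.47
gripper_force: 0.0
t: 62.65
tcp_pos: [0.5749, -0.2582, 0.1444]
tool_rot: [0.999, -0.041, 0.0, 0.0]
force: [-0.1, -0.1, 0.1]
finger_gap: 0.467
gripper_force: 0.0
psi -4.8 [ 0.5749 -0.2581  0.1445] t 62.7
cap px [414. 138.] end px [442. 216.] cap [ 0.612  -0.3378] end [ 0.5418 -0.3619] L 0.0742 ang 19.0
cap px [320. 148.] end px [320. 232.] cap [ 0.6103 -0.26  ] end [ 0.5364 -0.2537] L 0.0742 ang -4.8
  centre [ 0.5777 -0.3495] go tool x,y units [0.42 3.64] turn units (about z) -3.95
  centre [ 0.5743 -0.2569] go tool x,y units [-0.03 -0.05] turn units (about z) 0.01
```

```bash
python3 -m handwheel '[[[-0.03,-0.05,0.8,0],[0,0,1,0],[0,0,1,0],[0,0,1,0],[0,0,0.85,0],[0,0,0.5,0],[0,0,0.28,0],[0,0,0.12,0],[0,0,0,0]]]'
python3 -m handwheel '[[[0,0,0,0],[0,0,0,0],[0,0,0,0],[0,0,0,0],[0,0,0,0],[0,0,0,0]]]' 5 40
python3 -m handwheel '[[[0,0,-0.4,0],[0,0,-1,0],[0,0,-1,0],[0,0,-1,0],[0,0,-1,0],[0,0,-1,0],[0,0,-0.8,0]]]'
python3 -m handwheel '[[[-0.08,-1,0,0],[-0.08,-1,0,0],[-0.08,-1,0,0],[-0.08,-1,0,0],[-0.08,-1,0,0],[-0.08,-1,0,0],[-0.08,-1,0,0],[-0.08,-1,0,0],[-0.08,-1,0,0],[-0.08,-1,0,0],[-0.08,-1,0,0],[-0.08,-1,0,0],[-0.1,-1,0,0],[-0.1,-0.94,0,0]]]'
python3 -m handwheel '[[[0,0,0,-0.98],[0,0,0,-0.98],[0,0,0,-0.98],[0,0,0,-0.98],[0,0,0,-0.98],[0,0,0,-0.98],[0,0,0,-0.98],[0,0,0,-0.98],[0,0,0,-0.98],[0,0,0,-0.98],[0,0,0,-0.98],[0,0,0,-0.98],[0,0,0,-0.98],[0,0,0,-0.98],[0,0,0,-0.98],[0,0,0,0],[0,0,0,0]]]'
cat > pos.py <<'E'
from h import *
s=sense();t=s['tcp_pos'];m=R.from_quat(s['tool_rot']).as_matrix()
O=np.array([.569,.0350]); y=np.radians(-6.4); Rm=np.array([[np.cos(y),-np.sin(y)],[np.sin(y),np.cos(y)]])
print('psi',np.degrees(np.arctan2(m[1,0],m[0,0])),'mixer',1e3*Rm.T@(t[:2]-O),t[2])
E
python3 pos.py
```

```text
t: 63.82
tcp_pos: [0.5746, -0.2566, 0.006]
tool_rot: [0.999, -0.042, 0.0, 0.0]
force: [-0.4, 0.5, -0.2]
finger_gap: 0.466
gripper_force: 0.0
t: 64.58
tcp_pos: [0.5746, -0.2566, 0.0063]
tool_rot: [0.999, -0.042, 0.0, 0.0]
force: [-1.4, 0.9, 5.4]
finger_gap: 0.165
gripper_force: 39.4
t: 65.45
tcp_pos: [0.5742, -0.2564, 0.1618]
tool_rot: [0.999, -0.042, 0.0, 0.0]
force: [0.4, 0.1, 0.3]
finger_gap: 0.166
gripper_force: 39.2
t: 67.2
tcp_pos: [0.573, 0.0958, 0.1596]
tool_rot: [0.999, -0.041, -0.001, -0.0]
force: [-0.5, -0.3, 0.4]
finger_gap: 0.163
gripper_force: 39.2
t: 69.32
tcp_pos: [0.5739, 0.0941, 0.1601]
tool_rot: [0.747, 0.665, -0.0, -0.0]
force: [-0.4, -0.8, -0.1]
finger_gap: 0.168
gripper_force: 39.2
psi 83.36137763880953 mixer [-1.76208603 59.30422972] 0.16011171503921862
```

```bash
python3 -m handwheel '[[[-0.04,0.01,0.3,0],[0,0,0.8,0],[0,0,0.8,0],[0,0,0.5,0],[0,0,0.35,0],[0,0,0.15,0],[0,0,0.03,0],[0,0,0,0]]]'
python3 -m handwheel '[[[0,0,0,0],[0,0,0,0],[0,0,0,0],[0,0,0,0]]]' 34
python3 -m handwheel '[[[0,0,-0.4,0],[0,0,-1,0],[0,0,-1,0],[0,0,-1,0],[0,0,-1,0],[0,0,-1,0],[0,0,0,0]]]'
python3 chk.py w21
```

```text
t: 70.32
tcp_pos: [0.5746, 0.0922, 0.0878]
tool_rot: [0.747, 0.665, 0.0, 0.0]
force: [-1.5, 0.1, 0.5]
finger_gap: 0.166
gripper_force: 39.4
t: 70.82
tcp_pos: [0.5748, 0.0923, 0.0873]
tool_rot: [0.747, 0.665, 0.0, 0.0]
force: [0.2, 0.2, 1.1]
finger_gap: 0.401
gripper_force: 0.0
t: 71.7
tcp_pos: [0.5762, 0.0923, 0.2249]
tool_rot: [0.747, 0.665, 0.002, 0.002]
force: [0.6, 1.1, -0.8]
finger_gap: 0.4
gripper_force: 0.0
tcp [0.5751 0.0923 0.2233]
cap [406. 145.] 758 mixer mm [72.8 92.9] top z 0.0955
cap [316. 148.] 720 mixer mm [-2.5 90.8] top z 0.0967
cap [408. 270.] 196 mixer mm [ 81.8 -22.7] top z 0.0914
red [401. 229.] 186 mixer mm [73.2 18.2] top z 0.0949
red [318. 231.] 181 mixer mm [-1.9 16. ] top z 0.0956
```

Three are placed. Last tube.

```bash
python3 -m handwheel '[[[-0.975,0.12,0,0],[-0.975,0.12,0,0],[-0.975,0.12,0,0],[-0.975,0.12,0,0],[-0.975,0.12,0,0],[-0.975,0.12,0,0],[-0.975,0.12,0,0],[-0.975,0.12,0,0],[-0.975,0.12,0,0],[-0.975,0.12,0,0],[-0.975,0.12,0,0],[-0.975,0.12,0,0],[-0.975,0.12,0,0],[-0.975,0.12,0,0],[-0.975,0.12,0,0],[-0.975,0.12,0,0],[-0.975,0.12,0,0],[-0.975,0.12,0,0]]]' 40
python3 -m handwheel '[[[0,0,0.25,0.9],[0,0,0.25,0.9],[0,0,0.25,0.9],[0,0,0.25,0.9],[0,0,0.25,0.9],[0,0,0.25,0.9],[0,0,0.25,0.9],[0,0,0.25,0.9],[0,0,0.25,0.9],[0,0,0.25,0.9],[0,0,0.25,0.9],[0,0,0.25,0.83],[0,0,0,0],[0,0,0,0]]]'
python3 hov.py w22
```

```text
t: 74.0
tcp_pos: [0.5778, -0.3514, 0.2223]
tool_rot: [0.747, 0.665, 0.0, 0.0]
force: [0.0, -0.2, -0.1]
finger_gap: 0.47
gripper_force: 0.0
t: 75.75
tcp_pos: [0.578, -0.3503, 0.1474]
tool_rot: [0.986, 0.166, 0.0, 0.0]
force: [0.7, 0.5, -0.2]
finger_gap: 0.466
gripper_force: 0.0
psi 19.1 [ 0.578  -0.3502  0.1476] t 75.8
cap px [320. 146.] end px [320. 229.] cap [ 0.6122 -0.338 ] end [ 0.542  -0.3619] L 0.0741 ang 18.8
  centre [ 0.578  -0.3497] go tool x,y units [ 0.01 -0.02] turn units (about z) 0.04
```

```bash
python3 -m handwheel '[[[0,-0.02,0.8,0.04],[0,0,1,0],[0,0,1,0],[0,0,1,0],[0,0,0.95,0],[0,0,0.5,0],[0,0,0.3,0],[0,0,0.12,0],[0,0,0,0]]]'
python3 -m handwheel '[[[0,0,0,0],[0,0,0,0],[0,0,0,0],[0,0,0,0],[0,0,0,0],[0,0,0,0]]]' 5 40
python3 -m handwheel '[[[0,0,-0.4,0],[0,0,-1,0],[0,0,-1,0],[0,0,-1,0],[0,0,-1,0],[0,0,-1,0],[0,0,-0.8,0],[0.28,-0.97,0,0],[0.28,-0.97,0,0],[0.28,-0.97,0,0],[0.28,-0.97,0,0],[0.28,-0.97,0,0],[0.28,-0.97,0,0],[0.28,-0.97,0,0],[0.28,-0.97,0,0],[0.28,-0.97,0,0],[0.28,-0.97,0,0],[0.28,-0.97,0,0],[0.28,-0.97,0,0],[0.26,-0.96,0,0]]]'
python3 -m handwheel '[[[0,0,0,-0.98],[0,0,0,-0.98],[0,0,0,-0.98],[0,0,0,-0.98],[0,0,0,-0.98],[0,0,0,-0.98],[0,0,0,-0.98],[0,0,0,-0.98],[0,0,0,-0.98],[0,0,0,-0.98],[0,0,0,-0.98],[0,0,0,0],[0,0,0,0]]]'
python3 pos.py
```

```text
t: 76.92
tcp_pos: [0.578, -0.3496, 0.0061]
tool_rot: [0.987, 0.163, 0.0, 0.0]
force: [0.5, -0.3, -0.3]
finger_gap: 0.47
gripper_force: 0.0
t: 77.68
tcp_pos: [0.5781, -0.3496, 0.0064]
tool_rot: [0.987, 0.163, 0.0, 0.0]
force: [-0.2, 0.3, 6.3]
finger_gap: 0.167
gripper_force: 39.4
t: 80.18
tcp_pos: [0.5618, -0.0203, 0.1606]
tool_rot: [0.987, 0.163, 0.0, 0.0]
force: [0.6, 0.5, -0.4]
finger_gap: 0.167
gripper_force: 39.1
t: 81.8
tcp_pos: [0.5619, -0.0215, 0.1606]
tool_rot: [0.747, 0.665, 0.0, 0.0]
force: [0.0, 0.8, -0.2]
finger_gap: 0.167
gripper_force: 39.1
psi 83.38246650225715 mixer [ -0.76454834 -56.94755758] 0.16060118083180108
```

```bash
python3 -m handwheel '[[[-0.04,-0.03,0.3,0],[0,0,0.8,0],[0,0,0.8,0],[0,0,0.5,0],[0,0,0.35,0],[0,0,0.15,0],[0,0,0.04,0],[0,0,0,0]]]'
python3 -m handwheel '[[[0,0,0,0],[0,0,0,0],[0,0,0,0],[0,0,0,0]]]' 34
python3 -m handwheel '[[[0,0,-0.4,0],[0,0,-1,0],[0,0,-1,0],[0,0,-1,0],[0,0,-1,0],[0,0,-1,0],[0,0,0,0]]]'
python3 chk.py w23; python3 - <<'E'
from h import *
shot('top','top2')
im,d,T=load('top2'); hsv=cv2.cvtColor(im,cv2.COLOR_RGB2HSV)
m=cv2.inRange(hsv,(125,90,30),(150,255,200)); n,l,st,c=cv2.connectedComponentsWithStats(m)
print([c[i].round(0).tolist() for i in range(1,n) if st[i,4]>12])
# counter: base corners and ball, from w2 (psi 0) and w3 views
for tag in('w2','w12'):
    im,d,T=load(tag); x,y=proj('wrist',[[.457,.35,.03]],T)[0].astype(int); print(tag,x,y)
E
```

```text
t: 82.8
tcp_pos: [0.5612, -0.0229, 0.0875]
tool_rot: [0.746, 0.666, 0.0, 0.0]
force: [-1.1, 0.2, 1.5]
finger_gap: 0.167
gripper_force: 39.2
t: 83.3
tcp_pos: [0.5612, -0.0228, 0.0871]
tool_rot: [0.746, 0.666, 0.0, 0.0]
force: [0.1, -0.7, -0.1]
finger_gap: 0.4
gripper_force: 0.0
t: 84.18
tcp_pos: [0.5626, -0.0231, 0.2246]
tool_rot: [0.746, 0.666, 0.002, 0.002]
force: [-0.4, -0.8, -0.3]
finger_gap: 0.399
gripper_force: 0.0
tcp [ 0.5615 -0.0229  0.2231]
cap [316.   2.] 122 mixer mm [-2.6 83.2] top z 0.0956
cap [414.   1.] 52 mixer mm [70.8 83.9] top z 0.0947
cap [317. 147.] 730 mixer mm [ -2.5 -24.4] top z 0.0973
cap [407. 146.] 754 mixer mm [ 72.6 -24.1] top z 0.096
red [411.  91.] 310 mixer mm [73.1 19.7] top z 0.0952
red [317.  94.] 319 mixer mm [-1.9 17.8] top z 0.0947
red [402. 230.] 191 mixer mm [ 73.  -98.9] top z 0.0946
red [318. 230.] 178 mixer mm [ -1.9 -99.3] top z 0.0945
[[304.0, 164.0], [301.0, 190.0]]
w2 272 194
w12 329 246
```

All four purple tubes lie in the valleys, and no caps remain on the pad in the top view. Now the aluminium counter: close the fingers and look at the lever from near by.

```bash
python3 -m handwheel '[[[0,0,0,0.98],[0,0,0,0.98],[0,0,0,0.98],[0,0,0,0.98],[0,0,0,0.98],[0,0,0,0.98],[0,0,0,0.98],[0,0,0,0.98],[0,0,0,0.98],[0,0,0,0.98],[0,0,0,0.93]]]' 0 20
python3 -m handwheel '[[[-0.066,-0.98,0,0],[-0.066,-0.98,0,0],[-0.066,-0.98,0,0],[-0.066,-0.98,0,0],[-0.066,-0.98,0,0],[-0.066,-0.98,0,0],[-0.066,-0.98,0,0],[-0.066,-0.98,0,0],[-0.066,-0.98,0,0],[-0.066,-0.98,0,0],[-0.066,-0.98,0,0],[-0.066,-0.98,0,0],[-0.066,-0.98,0,0],[-0.066,-0.98,0,0],[-0.066,-0.98,0,0],[-0.066,-0.98,0,0],[-0.066,-0.98,0,0],[0,0,0,0],[0,0,0,0]]]'
python3 - <<'E'
from h import *
shot('wrist','w24'); im,d,T=load('w24'); W='wrist'; s=sense(); print(s['tcp_pos'],s['tool_rot'])
g=cv2.cvtColor(im,cv2.COLOR_RGB2GRAY); print('exp ball',proj(W,[[.4316,.3736,.0914]],T),'ctr',proj(W,[[.465,.354,.03]],T))
vv,uu=np.mgrid[0:400:1,0:640:1]; uv=np.c_[uu.ravel(),vv.ravel()]; P=bydepth(W,uv,d,T); 
near=(np.hypot(P[:,0]-.45,P[:,1]-.36)<.075)
hsv=cv2.cvtColor(im,cv2.COLOR_RGB2HSV).reshape(-1,3)
k=near&(P[:,2]>.065)&(P[:,2]<.125); 
mm=k.reshape(400,640).astype(np.uint8); n,l,st,c=cv2.connectedComponentsWithStats(mm)
for i in range(1,n):
    if st[i,4]>60: q=P[(l==i).ravel()]; print('high',st[i],c[i].round(1),q.min(0).round(4),q.max(0).round(4),np.median(q,0).round(4),'V',np.median(hsv[(l==i).ravel(),2]))
k=near&(P[:,2]>.045)&(P[:,2]<.062); q=P[k][:,:2].astype(np.float32); print('body top',cv2.minAreaRect(q),q.mean(0))
k=near&(P[:,2]>.003)&(hsv[:,2]<110)&(P[:,2]<.014); q=P[k][:,:2].astype(np.float32); print('base',cv2.minAreaRect(q))
E
```

```text
t: 85.65
tcp_pos: [0.5601, -0.0226, 0.2204]
tool_rot: [0.986, 0.164, -0.002, -0.001]
force: [-0.7, 0.3, 0.0]
finger_gap: -0.004
gripper_force: 0.0
t: 88.02
tcp_pos: [0.3975, 0.3613, 0.2216]
tool_rot: [0.986, 0.166, -0.001, 0.0]
force: [0.2, -0.0, -0.6]
finger_gap: 0.001
gripper_force: 0.0
[0.39790895 0.36110828 0.22169294] [ 9.86134265e-01  1.65948151e-01 -5.52754996e-04  3.42375255e-04]
exp ball [[320.39565591 146.9577388 ]] ctr [[351.03278118 112.92022014]]
high [311 127  21  31 411] [321.  144.7] [0.4235 0.3648 0.0653] [0.4457 0.3813 0.1016] [0.4338 0.3743 0.0977] V 27.0
body top ((0.4634403884410858, 0.3598620891571045), (0.045456662774086, 0.05177885666489601), 19.18804931640625) [0.4652832  0.35571876]
base ((0.4651592969894409, 0.35433417558670044), (0.0740542784333229, 0.06394605338573456), 19.868579864501953)
```

The base plate fits 74 x 64 mm at (0.465,0.354), yaw 19.9°, with the ball at (0.433,0.374), as described. I'll lower in front of the ball and push along the counter's +x.

```bash
python3 -m handwheel '[[[0,0,0.8,-0.13],[0,0,1,0],[0,0,1,0],[0,0,1,0],[0,0,1,0],[0,0,0.6,0],[0,0,0.27,0],[0,0,0,0],[0,0,0,0]]]'
python3 -m handwheel '[[[0.4,0,0,0],[0.4,0,0,0],[0.4,0,0,0],[0.4,0,0,0],[0.4,0,0,0],[0.3,0,0,0],[0.2,0,0,0],[0.1,0,0,0],[0,0,0,0],[0,0,0,0]]]'
```

```text
t: 89.2
tcp_pos: [0.3991, 0.3619, 0.081]
tool_rot: [0.985, 0.172, 0.001, -0.0]
force: [0.3, -0.1, 0.5]
finger_gap: 0.001
gripper_force: 0.0
t: 90.45
tcp_pos: [0.459, 0.3833, 0.0801]
tool_rot: [0.985, 0.172, -0.001, 0.0]
force: [-2.3, -1.9, -1.7]
finger_gap: -0.001
gripper_force: 1.4
```

```bash
python3 -m handwheel '[[[0.1,0,0,0],[0.1,0,0,0],[0,0,0,0],[0,0,0,0]]]'
python3 -m handwheel '[[[0.08,0,0,0],[0,0,0,0],[0,0,0,0]]]'
```

```text
t: 90.95
tcp_pos: [0.4633, 0.385, 0.0802]
tool_rot: [0.985, 0.172, -0.001, 0.0]
force: [-3.7, -1.8, -1.9]
finger_gap: -0.001
gripper_force: 2.5
t: 91.32
tcp_pos: [0.4635, 0.3851, 0.0801]
tool_rot: [0.985, 0.172, -0.003, 0.001]
force: [-8.0, -2.4, 0.7]
finger_gap: -0.001
gripper_force: 4.0
```

Force rises and the travel has stopped at the predicted stop position. Back off and verify.

```bash
python3 -m handwheel '[[[-0.5,0,0,0],[-0.6,0,0,0],[-0.6,0,0,0],[-0.6,0,0,0],[-0.6,0,0,0],[-0.5,0,0,0],[0,0,-1,0],[0,0,-1,0],[0,0,-1,0],[0,0,-1,0],[0,0,-1,0],[0,0,-0.6,0],[0,0,0,0],[0,0,0,0],[0,0,0,0]]]'
python3 - <<'E'
from h import *
shot('wrist','w25'); im,d,T=load('w25'); W='wrist'; print(sense()['tcp_pos'],sense()['t'])
C=np.array([.4652,.3543]); vv,uu=np.mgrid[0:400,0:640]; P=bydepth(W,np.c_[uu.ravel(),vv.ravel()],d,T)
k=(np.hypot(*(P[:,:2]-C).T)<.08)&(P[:,2]>.085)&(P[:,2]<.11); print('ball',np.median(P[k],0),k.sum())
shot('top','top3')
im,d,T=load('top3'); im0,d0,_=load('top0')
for n,uv in dict(cup=(270,126),tape=(388,139),yellow=(258,225),driver=(220,188)).items():
    x,y=uv; print(n,np.abs(im[y-12:y+13,x-12:x+13].astype(int)-im0[y-12:y+13,x-12:x+13]).max(-1).mean().round(1))
hsv=cv2.cvtColor(im,cv2.COLOR_RGB2HSV)
for nm,lo,hi in (('purple',(125,80,30),(150,255,220)),('orange',(5,180,120),(14,255,255))):
    n,l,st,c=cv2.connectedComponentsWithStats(cv2.inRange(hsv,lo,hi))
    for i in range(1,n):
        if st[i,4]>12: print(nm,c[i].round(1),st[i,4],bydepth('top',[c[i]],d,T).round(3))
E
```

```text
t: 93.2
tcp_pos: [0.3857, 0.3568, 0.2192]
tool_rot: [0.985, 0.172, -0.001, 0.0]
force: [0.5, 0.3, -0.2]
finger_gap: -0.0
gripper_force: 0.0
[0.38580829 0.3568816  0.21930521] 93.25
ball [0.43209233 0.37327094 0.09834422] 363
cup 0.8
tape 0.7
yellow 54.9
driver 20.0
purple [304.1 163.3] 76 [[0.649 0.121 0.097]]
purple [346.1 168.8] 76 [[0.635 0.005 0.1  ]]
purple [301.1 190.2] 75 [[0.573 0.127 0.099]]
purple [343.  195.2] 76 [[0.561 0.013 0.098]]
orange [269.6 125.4] 167 [[0.766 0.223 0.065]]
orange [220.1 187.6] 32 [[0.57  0.338 0.138]]
```

```bash
python3 - <<'E'
from h import *
for tag,nm in (('w1','wrist'),('w2','wrist'),('w25','wrist'),('top0','top'),('top3','top')):
    im,d,T=load(tag); hsv=cv2.cvtColor(im,cv2.COLOR_RGB2HSV); n,l,st,c=cv2.connectedComponentsWithStats(cv2.inRange(hsv,(22,150,90),(32,255,255)))
    for i in range(1,n):
        p=onplane(nm,[c[i]],.01,T)[0]
        if st[i,4]>8 and abs(p[0]-.5)<.12 and .18<p[1]<.33: print(tag,c[i].round(),st[i,4],p.round(4))
E
```

```text
w1 [209. 108.] 161 [0.5207 0.2601 0.01  ]
w1 [220. 105.] 40 [0.5249 0.2451 0.01  ]
w2 [339. 145.] 193 [0.5215 0.2572 0.01  ]
```

```bash
python3 - <<'E'
from h import *
shot('side','s9'); im,d,T=load('s9'); im0,d0,_=load('side0')
for n,P in dict(yellow=[.4855,.2575,.01],driver=[.574,.344,.12],lever=[.432,.373,.09],stand=[.574,.344,.05]).items():
    x,y=proj('side',[P],T)[0].astype(int); print(n,(x,y),np.abs(im[y-8:y+9,x-8:x+9].astype(int)-im0[y-8:y+9,x-8:x+9]).max(-1).mean().round(1))
for i in (im0,im):
    n,l,st,c=cv2.connectedComponentsWithStats(cv2.inRange(cv2.cvtColor(i,cv2.COLOR_RGB2HSV)[240:300,240:320],(22,150,90),(32,255,255))); print(c[1:].round(1)+[240,240],st[1:,4])
E
```

```text
yellow (np.int64(284), np.int64(266)) 46.9
driver (np.int64(231), np.int64(236)) 57.2
lever (np.int64(269), np.int64(275)) 37.6
stand (np.int64(234), np.int64(258)) 24.1
[[275.1 260.4]
 [270.  264.5]] [18  4]
[] []
```

The arm hides the view, so I'll step aside and compare again.

```bash
python3 -m handwheel '[[[0,1,-0.5,0],[0,1,-0.5,0],[0,1,0,0],[0,1,0,0],[0,1,0,0],[0,1,0,0],[0,1,0,0],[0,1,0,0],[0,1,0,0],[0,1,0,0],[0,1,0,0],[0,1,0,0],[0,1,0,0],[0,1,0,0],[0,1,0,0],[0,1,0,0],[0,0,0,0],[0,0,0,0]]]'
python3 - <<'E'
from h import *
shot('side','s10'); im,d,T=load('s10'); im0,d0,_=load('side0')
for n,P in dict(yellow=[.4855,.2575,.01],driver=[.574,.344,.12],lever=[.432,.373,.09],stand=[.574,.344,.05]).items():
    x,y=proj('side',[P],T)[0].astype(int); print(n,(x,y),np.abs(im[y-8:y+9,x-8:x+9].astype(int)-im0[y-8:y+9,x-8:x+9]).max(-1).mean().round(1))
for i in (im0,im):
    n,l,st,c=cv2.connectedComponentsWithStats(cv2.inRange(cv2.cvtColor(i,cv2.COLOR_RGB2HSV)[240:300,240:320],(22,150,90),(32,255,255))); print(c[1:].round(1)+[240,240],st[1:,4])
E
```

```text
t: 95.6
tcp_pos: [0.5215, -0.0184, 0.2449]
tool_rot: [0.985, 0.172, -0.001, -0.001]
force: [-0.6, -0.6, 0.2]
finger_gap: 0.002
gripper_force: 0.0
yellow (np.int64(284), np.int64(266)) 14.8
driver (np.int64(231), np.int64(236)) 59.0
lever (np.int64(269), np.int64(275)) 12.4
stand (np.int64(234), np.int64(258)) 23.0
[[275.1 260.4]
 [270.  264.5]] [18  4]
[[274.8 260.5]
 [270.5 264.2]] [22  6]
```

```bash
python3 -c "
from station import sign_off; print(sign_off())"
```

```text
the job is handed in; nothing more can be done
None
```

The job is handed in at about 96 s of the 210 s: selector set to green, rocker3 flipped, driver back in its stand, all four purple tubes in valleys 2 and 5 of the mixer, and the tally lever swung to its stop and back; the yellow tube, cup and tape did not move, and no verdict was returned.

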